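# Pin the walnut slats in the assembly jig

### The job

Clear the two walnut offcuts left on the jig into the shallow steel tray and load every mortised walnut slat on the bench into a lane of its own in the jig, mortised end first: slide it under the blue bridge until it is fully home against the end stop and the lane's side rail. Then knock the sprung pin of each loaded lane fully down through the slat's mortise with the mallet, never with the gripper, leave the pin of any empty lane up, and stand the mallet back on its cork pad.

Things in the scene. Friction and masses are not known exactly. Their poses are not given: they have to be found in the camera images.
- jig: Fixed jig: plywood bed 230 (x) x 270 (y) mm, top 18 mm above the bench. Origin: centre of underside; x points from the open loading side (near the robot) to the end stop. Three lanes along x, 85 mm apart. On each lane's +y side a low aluminium rail (12 mm wide, 8 mm high, x = -115 to +85) is the side stop. Aluminium end stop, 30 mm high, face at x = +85 mm.
- bridge (a point): Centre of the top of the jig's blue bridge, which crosses all three lanes: 40 mm along the jig's x (x = +35 to +75 mm in the jig's frame), 270 mm along y; underside 30 mm, top 52 mm above the bed. Its 12 mm wide feet stand on the rail lines (and one at the outer -y edge); each lane is 73 mm wide between feet. It carries one pin over each lane.
- pin1 (a joint): Travel (m) of the steel pin in the bridge over lane 1: 0 = fully up, 0.028 = fully home. Spring-gripped: 7 to 9 N drives it down and it stays where driven. 10 mm thick; its tip is 31 mm above the bed when up, 3 mm when home.
- pin2 (a joint): The same for the pin over lane 2.
- pin3 (a joint): The same for the pin over lane 3.
- cap1 (a point): Centre of the top face of pin 1's round steel cap, 26 mm across, 10 mm thick, above the bridge; it moves with the pin. Its top is 38 mm above the bridge when the pin is up and 10 mm when home.
- lane1 (a point): Point on the bed of lane 1 (the left one, on the +y side) where the origin of a slat lies when it is fully home against end stop and side rail; axes as the jig's. The pin's axis is at x = +45 mm, y = 0 from here, the end stop's face at x = +75 mm, the rail's face at y = +18 mm.
- cap2 (a point): Centre of the top face of pin 2's round steel cap, 26 mm across, 10 mm thick, above the bridge; it moves with the pin. Its top is 38 mm above the bridge when the pin is up and 10 mm when home.
- lane2 (a point): Point on the bed of lane 2 (the middle one) where the origin of a slat lies when it is fully home against end stop and side rail; axes as the jig's. The pin's axis is at x = +45 mm, y = 0 from here, the end stop's face at x = +75 mm, the rail's face at y = +18 mm.
- cap3 (a point): Centre of the top face of pin 3's round steel cap, 26 mm across, 10 mm thick, above the bridge; it moves with the pin. Its top is 38 mm above the bridge when the pin is up and 10 mm when home.
- lane3 (a point): Point on the bed of lane 3 (the right one, on the -y side) where the origin of a slat lies when it is fully home against end stop and side rail; axes as the jig's. The pin's axis is at x = +45 mm, y = 0 from here, the end stop's face at x = +75 mm, the rail's face at y = +18 mm.
- slat1: Dark walnut slat, 150 (x) x 36 (y) x 24 mm, about 90 g, lying flat on the bench (may be absent). Origin: centre of the underside. An 18 x 18 mm square mortise goes right through it, centred at x = +45 mm, 30 mm from its leading (+x) end; no other features.
- slat2: Dark walnut slat, 150 (x) x 36 (y) x 24 mm, about 90 g, lying flat on the bench (may be absent). Origin: centre of the underside. An 18 x 18 mm square mortise goes right through it, centred at x = +45 mm, 30 mm from its leading (+x) end; no other features.
- slat3: Dark walnut slat, 150 (x) x 36 (y) x 24 mm, about 90 g, lying flat on the bench (may be absent). Origin: centre of the underside. An 18 x 18 mm square mortise goes right through it, centred at x = +45 mm, 30 mm from its leading (+x) end; no other features.
- mallet: Wooden mallet with rubber faces, about 0.38 kg, standing on its lower face, handle level. Origin: centre of the lower striking face. Head 60 (x) x 52 (y) x 60 mm high (faces 56 x 48 mm). Handle 22 mm wide (y), 24 mm high, its axis 30 mm above the lower face, from x = -30 to x = -150 mm (it points along the mallet's own -x).
- pad: Cork pad fixed on the bench, 100 x 100 x 4 mm: the mallet's rest. Origin: centre of the underside.
- glue: Yellow glue bottle, 64 mm across, 170 mm tall, standing on the bench. Origin at its foot. Bystander.
- jar: Amber glass jar with steel lid, 80 mm across, 90 mm tall. Origin at its foot. Bystander.
- offcut1: Plain walnut offcut, 60 (x) x 36 (y) x 24 mm, about 40 g, no mortise, lying flat on the loading side of the jig's bed. Origin: centre of the underside.
- offcut2: Plain walnut offcut, 60 (x) x 36 (y) x 24 mm, about 40 g, no mortise, lying flat on the loading side of the jig's bed. Origin: centre of the underside.
- tray: Shallow open steel tray fixed on the bench, 110 (x) x 150 (y) x 22 mm outside, walls and floor about 4 mm. Origin: centre of the underside.

How it is judged:
By the outcome, as a careful person would: the job done as asked, in the order asked, and still so for the second after the job is handed in, with the robot touching nothing.
Of slat1, slat2, slat3 only 2 to 3 are there at a start; the rules pass over those that are not, and their reading is None.
At some moment in a run one of slat1, slat2, slat3 may be knocked a few centimetres aside while the robot is not near it.
It also fails if it takes over 210 s, if anything falls off the work surface, if the arm or the gripper's body presses on something with over 40 N, if the wrist force passes 120 N, or if a joint passes its speed limit or range.

### The arm

A 6-joint arm with a two-finger parallel gripper is mounted at the origin on the work surface. World frame = base frame: x ahead of the robot, y to its left, z up, the work surface at z = 0. Lengths are in m, angles in degrees, forces in N, time in s.
With the tool pointing down it reaches from about 0.425 to 0.95 m from the base axis. Payload 14.7 kg.
Tool frame: the origin (TCP) lies midway between the tips of the shut fingers; the grasp point (between the pads) lies 19 mm behind it; z points along the fingers, y is the line along which they close (so a half turn about z gives the same grasp; the last joint's range is limited). The gripper opens to 85 mm and grips with 20 to 120 N. Pads are 22 mm wide; open, the fingers measure 114 mm over their backs; the gripper's body (76 mm by 85 mm) begins 54 mm behind the grasp point. The pads swing forward as they close: fully open they stand 13 mm farther back than shut.
Start: joints at [-2.67, 27.513, 91.461, -0, 61.026, -2.67], TCP at [0.65, 0, 0.231] pointing down, gripper open.
Joint ranges: [-157.49, 157.49], [-46.99, 117.5], [13.45, 153.17], [-89.5, 269.5], [5.16, 153.95], [-167.48, 167.48]. Speed limits (degrees/s): [108.29, 108.29, 136.94, 172.46, 172.46, 172.46].

### API

Orientations are given as [roll, pitch, yaw] about the fixed x, y, z axes, in that order (R = Rz(yaw) Ry(pitch) Rx(roll)).
In Python, from cell import arm gives the robot as it stands.
- The arm moves only by the tool drive_tool, never from a script. Its argument "increments" is a list of rows, each an object of numbers: "dx", "dy", "dz": the shift along the tool's x, y, z in units of 0.2 m (1.0 is 0.2 m); "rx", "ry", "rz": the turn, a rotation vector about the tool's x, y, z in units of 45 degrees (1.0 is 45 degrees); "fingers": the opening, from -1 (shut) to 1 (fully open). In form: [{"dx": .., "dy": .., "dz": .., "rx": .., "ry": .., "rz": .., "fingers": ..}, ...]. A call has exactly 5 rows; each row shifts and turns the commanded pose from where the row before left it, along the tool's axes as they then stand; what a row does not reach is not made up. A row lasts 1/10 s, in which the tool goes at most 50 mm and 8.59 degrees, less where a joint would pass 70% of its speed; a pose out of reach is approached as far as the arm can. A call with a number of a shift or a turn outside -1 to 1 is refused whole. A call with a gripper value outside its range is refused whole. The fingers move at their own pace and stop on an object; "newtons" is the grip in N (left out, the last holds). Time passes only in rows, so rows that do not move let the fingers close, or fill a call up. It gives the time, the measured TCP pose, the force, the opening and the grip force at its end, in the units of the state.
- arm.state(): the state, without advancing time (a new reading comes with each control period).
- arm.snapshot(name): name is "scene" or "side" or "wrist"; returns a dict with "frame" (400x640x3 uint8, blue, green, red), "fov_y" (degrees; the focal length in pixels is half the picture's height over the tangent of half this angle, whatever the lens; pixels are square), "cx", "cy" (the principal point, pixels), "view" (4x4, takes a point from world to camera coordinates). Camera axes: x right, y down, z forward; pixel columns grow to the right and rows downward; lengths in m; the calibration is good to about 2 mm. A picture is of the moment at which its call begins. There is no depth.
- arm.sign_off(): hands the job in; it is judged then, once.
The state is a dict: "time": time; "joints": joint angles; "qvel": joint speeds; "effort": joint torques, N m; "tool_pos": TCP position; "tcp_rot": TCP orientation; "wrist_force": force on the tool from outside, world axes, zero at the start; "wrist_torque": the same for the moment, N m; "grip_width": finger opening in m; "grip_force": force on a finger pad.
Only numpy, scipy, OpenCV 4.12 (cv2) and the standard library are available. Lean on these libraries where they do the work, as an engineer would, in place of code of your own. Each camera call takes 0.05 s, during which the arm holds its last target. There are 200 camera calls.

## Working session

There is one attempt and no reset: what is moved stays moved. The work goes in short steps, Python scripts to look and compute and a tool call to move; the robot and the scene stay as the last step left them, time stands still between calls to the robot, and variables do not carry over. Pictures are saved under pics/ and viewed, at most 14 in all, crops included, and the job is handed in when it is done.

Besides the shell and the picture viewer there is one more tool, called after "Emit:" as a command line: name --argument value ..., lists and objects as JSON in quotes. drive_tool: Moves the arm, as the interface text tells. Its arguments: {"type":"object","properties":{"increments":{"type":"array","items":{"type":"object","properties":{"dx":{"type":"number"},"dy":{"type":"number"},"dz":{"type":"number"},"rx":{"type":"number"},"ry":{"type":"number"},"rz":{"type":"number"},"fingers":{"type":"number"}}}},"newtons":{"type":"number"}},"required":["increments"]}

```bash
ls; mkdir -p pics
cat > h.py <<'E'
import numpy as np, cv2
from cell import arm
def snap(n,f=None):
    s=arm.snapshot(n)
    if f: cv2.imwrite(f'pics/{f}.png',s['frame'])
    return s
def foc(s): return s['frame'].shape[0]/2/np.tan(np.radians(s['fov_y']/2))
def ray(s,uv,z):
    V=np.array(s['view']);R=V[:3,:3];t=V[:3,3];c=-R.T@t
    d=R.T@np.array([(uv[0]-s['cx'])/foc(s),(uv[1]-s['cy'])/foc(s),1])
    return c+d*(z-c[2])/d[2]
def proj(s,p):
    V=np.array(s['view']);q=V[:3,:3]@np.array(p)+V[:3,3]
    return np.array([s['cx'],s['cy']])+foc(s)*q[:2]/q[2]
E
python3 - <<'E'
from h import *
for n in('scene','side','wrist'):
    s=snap(n,n+'0'); V=np.array(s['view']); print(n,s['fov_y'],s['cx'],s['cy'],np.round(-V[:3,:3].T@V[:3,3],3),np.round(V[:3,:3],2).tolist())
print(arm.state())
E
```

```text
pics
scene 51.07631157214239 322.14189458921527 191.1033484445544 [1.385 0.353 0.792] [[-0.39, 0.92, -0.01], [0.57, 0.23, -0.79], [-0.72, -0.31, -0.62]]
side 57.049489311158844 316.86063922117586 197.42564520233717 [0.567 0.777 0.646] [[-1.0, -0.02, 0.02], [-0.02, 0.58, -0.81], [0.0, -0.81, -0.58]]
wrist 63.1540132337258 326.8227877853445 201.5418767373467 [0.65  0.076 0.373] [[1.0, 0.0, -0.0], [0.0, -0.96, 0.29], [-0.0, -0.29, -0.96]]
{'time': 0.15, 'joints': array([-2.66895397e+00,  2.75417414e+01,  9.14854109e+01, -2.85081972e-04,
        6.10248065e+01, -2.66918633e+00]), 'qvel': array([-0.09677706, -0.06257279, -0.06592774,  0.03531184, -0.002216  ,
       -0.01957871]), 'effort': array([-4.27572886e-04, -9.51149726e+01, -4.30458927e+01, -2.65440685e-04,
        8.19593843e-03, -1.37463962e-04]), 'tool_pos': array([6.49697753e-01, 4.51317586e-05, 2.30818528e-01]), 'tcp_rot': array([-1.79948086e+02, -2.17067890e-03,  9.00003696e+01]), 'wrist_force': array([0.2738157 , 0.22715823, 0.97433617]), 'wrist_torque': array([-0.01847826,  0.00401661,  0.02507525]), 'grip_force': 0.0, 'grip_width': 0.08510537379496992}
```

View pics/scene0.png

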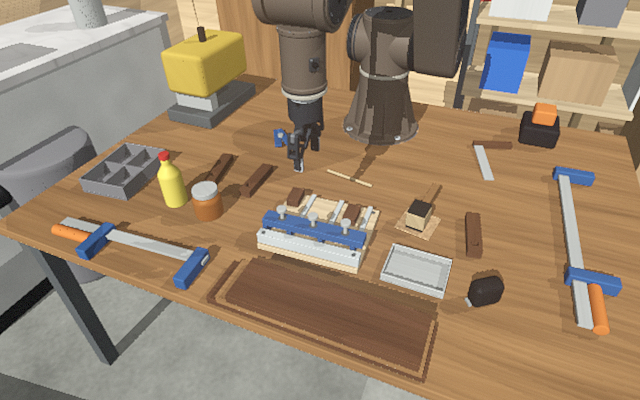

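View pics/side0.png

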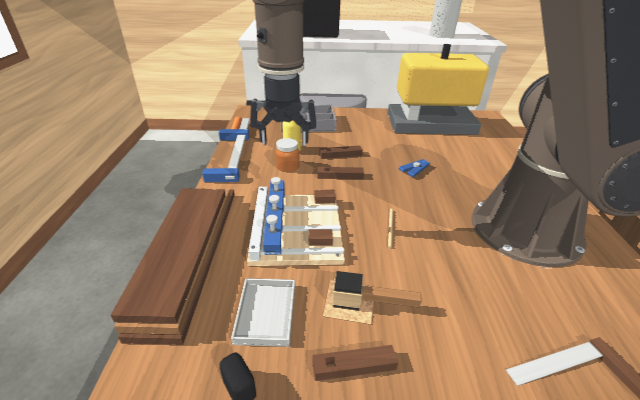

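View pics/wrist0.png

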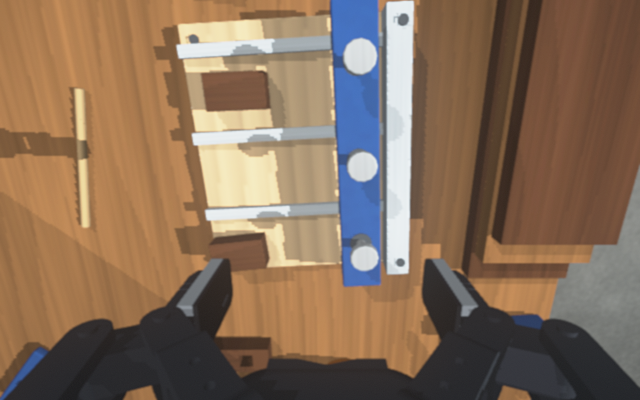

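Run:
```python
from h import *
S={n:snap(n) for n in('scene','side','wrist')}
def r(n,uv,z): print(n,uv,z,np.round(ray(S[n],uv,z),3))
for uv in[(340,153),(340,172),(355,360),(330,358)]: r('side',uv,.024)
for uv in[(220,167),(257,180),(473,232)]: r('scene',uv,.024)
r('side',(348,275),.064);r('side',(420,298),.04);r('side',(287,145),.09);r('side',(267,310),.004);r('scene',(418,215),.064);r('scene',(416,268),.004)
r('scene',(205,187),.09)
for uv in[(360,56),(362,166),(364,258)]: r('wrist',uv,.108)
for uv in[(275,182),(274,200),(271,221)]: r('side',uv,.108)
for n in S:
    hsv=cv2.cvtColor(S[n]['frame'],cv2.COLOR_BGR2HSV)
    m=cv2.inRange(S[n]['frame'],(0,0,20),(75,85,130))
    cv2.imwrite('pics/m_%s.png'%n,m)
    b=lambda u,v:S[n]['frame'][v,u].tolist()
    print(n,[b(*p) for p in {'scene':[(220,167),(257,180),(473,232),(550,300)],'side':[(340,172),(375,358),(320,196),(330,238)],'wrist':[(235,92),(240,250),(180,230),(230,345)]}[n]])
f=S['side']['frame']; a=cv2.resize(f[135:185,300:380],(800,500),interpolation=cv2.INTER_CUBIC); cv2.imwrite('pics/crop1.png',a)
```

```text
side (340, 153) 0.024 [ 0.494 -0.363  0.024]
side (340, 172) 0.024 [ 0.498 -0.237  0.024]
side (355, 360) 0.024 [0.494 0.407 0.024]
side (330, 358) 0.024 [0.539 0.404 0.024]
scene (220, 167) 0.024 [ 0.491 -0.39   0.024]
scene (257, 180) 0.024 [ 0.508 -0.243  0.024]
scene (473, 232) 0.024 [0.497 0.401 0.024]
side (348, 275) 0.064 [0.5   0.241 0.064]
side (420, 298) 0.04 [0.352 0.277 0.04 ]
side (287, 145) 0.09 [ 0.671 -0.288  0.09 ]
side (267, 310) 0.004 [0.669 0.288 0.004]
scene (418, 215) 0.064 [0.531 0.258 0.064]
scene (416, 268) 0.004 [0.658 0.289 0.004]
scene (205, 187) 0.09 [ 0.666 -0.309  0.09 ]
wrist (360, 56) 0.108 [0.675 0.109 0.108]
wrist (362, 166) 0.108 [0.679 0.025 0.108]
wrist (364, 258) 0.108 [ 0.684 -0.059  0.108]
side (275, 182) 0.108 [ 0.683 -0.042  0.108]
side (274, 200) 0.108 [0.676 0.039 0.108]
side (271, 221) 0.108 [0.674 0.122 0.108]
scene [[60, 80, 111], [59, 79, 112], [64, 88, 124], [83, 123, 164]]
side [[58, 75, 106], [69, 91, 130], [70, 93, 134], [72, 96, 138]]
wrist [[66, 86, 121], [65, 87, 123], [61, 90, 122], [38, 48, 67]]
```

View pics/crop1.png

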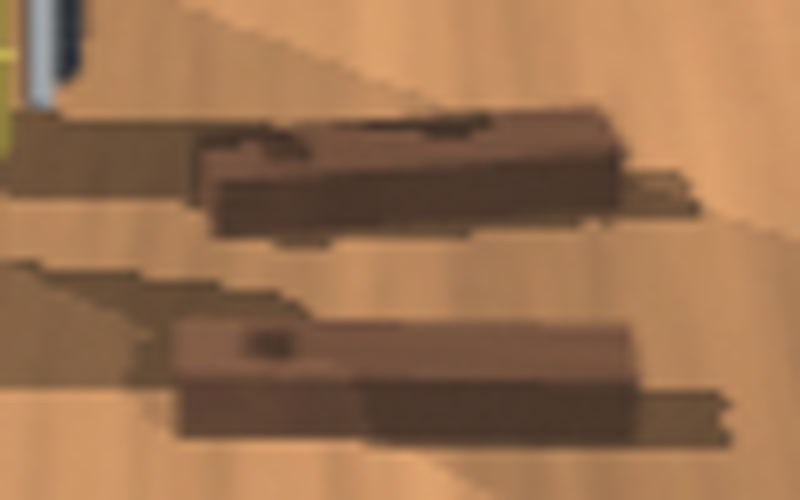

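Run:
```python
from h import *
s=snap('wrist');f=s['frame'];hsv=cv2.cvtColor(f,cv2.COLOR_BGR2HSV)
def comps(m,amin,z,nm):
    m=cv2.morphologyEx(m,cv2.MORPH_OPEN,np.ones((3,3)))
    for c in cv2.findContours(m,cv2.RETR_EXTERNAL,cv2.CHAIN_APPROX_NONE)[0]:
        a=cv2.contourArea(c)
        if a<amin: continue
        W=np.array([ray(s,p,z)[:2] for p in c[:,0]],np.float32)*1000
        (x,y),(w,h),an=cv2.minAreaRect(W); print(nm,a,cv2.boundingRect(c),np.round([x,y,w,h,an],1))
comps(cv2.inRange(f,(45,65,95),(82,105,145))&cv2.inRange(hsv,(0,60,0),(12,255,255)),300,.042,'wal')
print(hsv[92,235],hsv[250,240],hsv[230,180],hsv[56,360],hsv[258,364],hsv[100,360],hsv[100,395])
sub=np.zeros(f.shape[:2],np.uint8);sub[:,335:381]=255
comps(cv2.inRange(hsv,(0,0,150),(180,60,255))&sub,100,.108,'cap')
```

```text
wal 763.0 (223, 350, 48, 22) [ 5.505e+02 -2.345e+02  5.860e+01  3.240e+01  1.000e-01]
wal 1240.0 (468, 254, 99, 24) [ 867.  -102.4   27.8  111.8   88.4]
wal 1282.0 (209, 237, 59, 34) [551.4 -88.7  63.3  36.7   7.9]
wal 2230.0 (202, 72, 67, 39) [561.8  86.4  61.4  34.    2.3]
wal 27500.5 (501, 0, 139, 244) [9.066e+02 4.500e+01 1.280e+02 2.370e+02 1.000e-01]
[ 11 117 122] [ 11 119 124] [ 14 127 122] [ 96   6 226] [ 98   5 221] [109 159 191] [ 99  11 237]
cap 528.5 (350, 245, 28, 26) [683.3 -58.3  24.4  25.    1.2]
cap 678.0 (347, 151, 30, 31) [678.8  25.2  24.   25.1   1.1]
cap 904.5 (343, 38, 33, 37) [674.3 108.9  24.1  24.9   0.9]
```

Emit:
drive_tool --increments '[{"rz":-0.19},{"rz":-0.19},{"rz":-0.19},{"rz":-0.19},{"rz":-0.19}]' --newtons 40

```text
invalid input at $.increments[0]: expected keys dx, dy, dz, rx, ry, rz, fingers
```

Emit:
drive_tool --increments '[{"rz":-0.19},{"rz":-0.19},{"rz":-0.19},{"rz":-0.19},{"rz":-0.19}]'

```text
invalid input at $.increments[0]: expected keys dx, dy, dz, rx, ry, rz, fingers
```

Emit:
drive_tool --increments '[{"rz":-0.145},{},{},{},{}]'

```text
invalid input at $.increments[0]: expected keys dx, dy, dz, rx, ry, rz, fingers
```

```bash
cat >> h.py <<'E'
from scipy.spatial.transform import Rotation as Ro
def go(x,y,z,yaw=None,base=None):
    "total tool-axis units to a target (turn last)"
    st=arm.state();p=np.array(st['tool_pos'] if base is None else base[:3])
    w=st['tcp_rot'] if base is None else [180,0,base[3]]
    R=Ro.from_euler('xyz',w,degrees=True)
    d=R.inv().apply(np.array([x,y,z])-p)/.2
    dy=0 if yaw is None else (yaw-w[2]+180)%360-180
    print('go',np.round(d,3),'rz',round(-dy/45,3))
E
python3 - <<'E'
from h import *
st=arm.state();print(st['time'],st['tool_pos'],st['tcp_rot'],st['joints'])
go(.562,.086,.12)
E
```

```text
0.35 [6.49898708e-01 5.18944640e-05 2.31135196e-01] [-1.79982406e+02 -2.23298026e-03  9.00012588e+01] [-2.66848258e+00  2.75232509e+01  9.14689450e+01  1.61290275e-03
  6.10254835e+01 -2.67052330e+00]
go [ 0.43  -0.439  0.556] rz 0.0
```

Emit:
drive_tool --increments '[{"dx":0,"dy":0,"dz":0,"rx":0,"ry":0,"rz":-0.19,"fingers":1},{"dx":0,"dy":0,"dz":0,"rx":0,"ry":0,"rz":-0.19,"fingers":1},{"dx":0,"dy":0,"dz":0,"rx":0,"ry":0,"rz":-0.19,"fingers":1},{"dx":0,"dy":0,"dz":0,"rx":0,"ry":0,"rz":-0.19,"fingers":1},{"dx":0,"dy":0,"dz":0,"rx":0,"ry":0,"rz":-0.19,"fingers":1}]' --newtons 40

```text
time: 0.85
tool_pos: [0.65, 0.0, 0.2313]
tcp_rot: [-180.0, -0.0, 133.1]
wrist_force: [0.7, 0.3, -0.6]
grip_width: 0.0856
grip_force: 0.0
```

Emit:
drive_tool --increments '[{"dx":0,"dy":0,"dz":0,"rx":0,"ry":0,"rz":-0.19,"fingers":1},{"dx":0,"dy":0,"dz":0,"rx":0,"ry":0,"rz":-0.19,"fingers":1},{"dx":0,"dy":0,"dz":0,"rx":0,"ry":0,"rz":-0.19,"fingers":1},{"dx":0,"dy":0,"dz":0,"rx":0,"ry":0,"rz":-0.19,"fingers":1},{"dx":0,"dy":0,"dz":0,"rx":0,"ry":0,"rz":-0.19,"fingers":1}]'

```text
time: 1.35
tool_pos: [0.65, 0.0, 0.2313]
tcp_rot: [180.0, -0.0, 175.9]
wrist_force: [0.2, -0.1, 0.2]
grip_width: 0.0853
grip_force: 0.0
```

Emit:
drive_tool --increments '[{"dx":0,"dy":0,"dz":0,"rx":0,"ry":0,"rz":-0.145,"fingers":1},{"dx":0,"dy":0,"dz":0,"rx":0,"ry":0,"rz":0,"fingers":1},{"dx":0,"dy":0,"dz":0,"rx":0,"ry":0,"rz":0,"fingers":1},{"dx":0,"dy":0,"dz":0,"rx":0,"ry":0,"rz":0,"fingers":1},{"dx":0,"dy":0,"dz":0,"rx":0,"ry":0,"rz":0,"fingers":1}]'

```text
time: 1.85
tool_pos: [0.65, 0.0, 0.2313]
tcp_rot: [180.0, 0.0, -178.1]
wrist_force: [0.9, 0.0, 0.3]
grip_width: 0.0857
grip_force: 0.0
```

Run:
```python
from h import *
st=arm.state();print(st['time'],st['tool_pos'],st['tcp_rot'],st['joints'])
go(.562,.086,.12)
snap('wrist','w1')
```

```text
1.85 [6.50012736e-01 2.69244937e-05 2.31294023e-01] [ 1.79998023e+02  1.18387121e-03 -1.78077474e+02] [-2.67059000e+00  2.75142693e+01  9.14601876e+01  2.36147765e-03
  6.10245214e+01 -9.45942595e+01]
go [0.425 0.444 0.556] rz 0.0
```

View pics/w1.png

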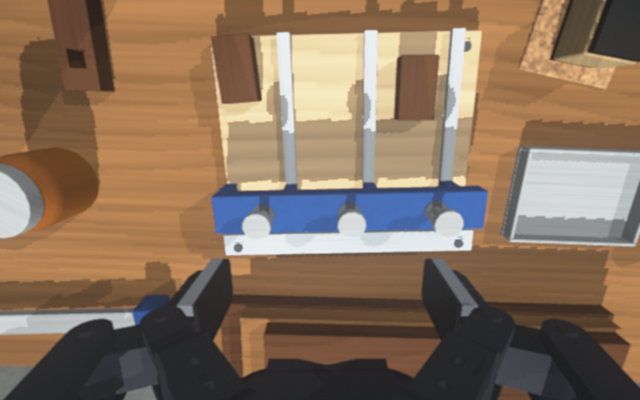

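```bash
cat >> h.py <<'E'
def wal(s,z,amin=300,lo=(45,60,90),hi=(82,110,148),box=None):
    f=s['frame'];hsv=cv2.cvtColor(f,cv2.COLOR_BGR2HSV)
    m=cv2.inRange(f,lo,hi)&cv2.inRange(hsv,(0,60,0),(13,255,255))
    if box: k=np.zeros_like(m);k[box[1]:box[3],box[0]:box[2]]=255;m&=k
    rects(s,m,z,amin,'wal')
def rects(s,m,z,amin,nm):
    m=cv2.morphologyEx(m,cv2.MORPH_OPEN,np.ones((3,3)))
    for c in cv2.findContours(m,cv2.RETR_EXTERNAL,cv2.CHAIN_APPROX_NONE)[0]:
        a=cv2.contourArea(c)
        if a<amin: continue
        W=np.array([ray(s,p,z)[:2] for p in c[:,0]],np.float32)*1000
        (x,y),(w,h),an=cv2.minAreaRect(W)
        if w<h: w,h,an=h,w,an-90
        print(nm,int(a),cv2.boundingRect(c),np.round([x,y,w,h,an],1))
E
python3 - <<'E'
from h import *
s=snap('wrist');f=s['frame'];hsv=cv2.cvtColor(f,cv2.COLOR_BGR2HSV)
wal(s,.042,box=(210,20,480,180))
wal(s,.024,box=(0,0,140,130))
m=cv2.inRange(hsv,(0,0,150),(180,40,255));m[:205]=0;m[238:]=0;m[:,:225]=0;m[:,480:]=0
rects(s,m,.108,100,'cap')
for uv in[(517,148),(640,150),(507,243)]: print(ray(s,uv,.022)[:2])
go(.5615,.086,.1); go(.5515,-.0885,.1,-172)
E
```

```text
wal 2241 (398, 55, 40, 65) [559.6  85.7  58.6  35.2   2.7]
wal 2403 (212, 33, 46, 70) [548.6 -89.3  59.7  35.7   6.9]
wal 3234 (48, 0, 52, 91) [ 532.3 -251.7   81.1   37.4    1.2]
cap 2553 (225, 211, 248, 27) [676.9  21.5 218.4  24.2 -88. ]
[0.61585149 0.20495629]
[0.61337302 0.33779921]
[0.72677462 0.21604017]
go [0.427 0.445 0.656] rz 0.0
go [ 0.507 -0.426  0.656] rz -0.134
```

Emit:
drive_tool --increments '[{"dx":0.144,"dy":0.148,"dz":0.12,"rx":0,"ry":0,"rz":0,"fingers":1},{"dx":0.144,"dy":0.148,"dz":0.12,"rx":0,"ry":0,"rz":0,"fingers":1},{"dx":0.144,"dy":0.149,"dz":0.12,"rx":0,"ry":0,"rz":0,"fingers":1},{"dx":0,"dy":0,"dz":0.24,"rx":0,"ry":0,"rz":0,"fingers":1},{"dx":0,"dy":0,"dz":0.24,"rx":0,"ry":0,"rz":0,"fingers":1}]'

```text
time: 2.45
tool_pos: [0.5606, 0.087, 0.0631]
tcp_rot: [180.0, 0.2, -177.9]
wrist_force: [1.3, 0.3, -0.6]
grip_width: 0.0851
grip_force: 0.0
```

Emit:
drive_tool --increments '[{"dx":0,"dy":0,"dz":0.1,"rx":0,"ry":0,"rz":0,"fingers":1},{"dx":0,"dy":0,"dz":0.07,"rx":0,"ry":0,"rz":0,"fingers":1},{"dx":0,"dy":0,"dz":0,"rx":0,"ry":0,"rz":0,"fingers":-1},{"dx":0,"dy":0,"dz":0,"rx":0,"ry":0,"rz":0,"fingers":-1},{"dx":0,"dy":0,"dz":0,"rx":0,"ry":0,"rz":0,"fingers":-1}]'

```text
time: 2.95
tool_pos: [0.5616, 0.0859, 0.0307]
tcp_rot: [180.0, 0.1, -178.0]
wrist_force: [0.4, -0.4, 0.5]
grip_width: 0.0441
grip_force: 0.0
```

Emit:
drive_tool --increments '[{"dx":0,"dy":0,"dz":0,"rx":0,"ry":0,"rz":0,"fingers":-1},{"dx":0,"dy":0,"dz":0,"rx":0,"ry":0,"rz":0,"fingers":-1},{"dx":0,"dy":0,"dz":0,"rx":0,"ry":0,"rz":0,"fingers":-1},{"dx":0,"dy":0,"dz":0,"rx":0,"ry":0,"rz":0,"fingers":-1},{"dx":0,"dy":0,"dz":0,"rx":0,"ry":0,"rz":0,"fingers":-1}]'

```text
time: 3.45
tool_pos: [0.5615, 0.086, 0.0309]
tcp_rot: [180.0, 0.1, -178.0]
wrist_force: [-0.8, 0.1, 8.1]
grip_width: 0.035
grip_force: 39.7
```

Run:
```python
from h import *
st=arm.state();print(st['time'],st['tool_pos'],st['tcp_rot'][2])
go(.6615,.318,.12,-174.3)
```

```text
3.45 [0.56153965 0.08598064 0.03087267] -177.9817025029841
go [-0.541  1.142 -0.444] rz -0.082
```

Emit:
drive_tool --increments '[{"dx":0,"dy":0,"dz":-0.22,"rx":0,"ry":0,"rz":0,"fingers":-1},{"dx":0,"dy":0,"dz":-0.22,"rx":0,"ry":0,"rz":0,"fingers":-1},{"dx":-0.09,"dy":0.19,"dz":0,"rx":0,"ry":0,"rz":0,"fingers":-1},{"dx":-0.09,"dy":0.19,"dz":0,"rx":0,"ry":0,"rz":0,"fingers":-1},{"dx":-0.09,"dy":0.19,"dz":0,"rx":0,"ry":0,"rz":0,"fingers":-1}]'

```text
time: 3.95
tool_pos: [0.6116, 0.2031, 0.1194]
tcp_rot: [180.0, 0.2, -178.0]
wrist_force: [-0.0, -1.3, -1.4]
grip_width: 0.0354
grip_force: 40.9
```

Emit:
drive_tool --increments '[{"dx":-0.09,"dy":0.19,"dz":0,"rx":0,"ry":0,"rz":0,"fingers":-1},{"dx":-0.09,"dy":0.19,"dz":0,"rx":0,"ry":0,"rz":0,"fingers":-1},{"dx":-0.091,"dy":0.192,"dz":0,"rx":0,"ry":0,"rz":0,"fingers":-1},{"dx":0,"dy":0,"dz":0,"rx":0,"ry":0,"rz":-0.082,"fingers":-1},{"dx":0,"dy":0,"dz":0.2,"rx":0,"ry":0,"rz":0,"fingers":-1}]'

```text
time: 4.45
tool_pos: [0.6646, 0.3212, 0.083]
tcp_rot: [179.8, 0.6, -174.1]
wrist_force: [1.0, 0.0, -0.4]
grip_width: 0.0349
grip_force: 40.9
```

Emit:
drive_tool --increments '[{"dx":0,"dy":0,"dz":0.2,"rx":0,"ry":0,"rz":0,"fingers":-1},{"dx":0,"dy":0,"dz":0.07,"rx":0,"ry":0,"rz":0,"fingers":-1},{"dx":0,"dy":0,"dz":0,"rx":0,"ry":0,"rz":0,"fingers":-1},{"dx":0,"dy":0,"dz":0,"rx":0,"ry":0,"rz":0,"fingers":0.3},{"dx":0,"dy":0,"dz":0,"rx":0,"ry":0,"rz":0,"fingers":0.3}]'

```text
time: 4.95
tool_pos: [0.662, 0.3185, 0.0258]
tcp_rot: [179.9, 0.2, -174.3]
wrist_force: [-0.7, 0.1, -0.9]
grip_width: 0.0552
grip_force: 0.0
```

Run:
```python
from h import *
st=arm.state();print(st['time'],st['tool_pos'],st['tcp_rot'],st['grip_width'])
go(.549,-.089,.13,-173)
```

```text
4.95 [0.66204076 0.31850131 0.02579308] [ 1.79942010e+02  1.78208318e-01 -1.74297328e+02] 0.05521986658858877
go [ 0.763 -1.971 -0.525] rz -0.029
```

Emit:
drive_tool --increments '[{"dx":0,"dy":0,"dz":-0.175,"rx":0,"ry":0,"rz":0,"fingers":0.4},{"dx":0,"dy":0,"dz":-0.175,"rx":0,"ry":0,"rz":0,"fingers":1},{"dx":0,"dy":0,"dz":-0.175,"rx":0,"ry":0,"rz":0,"fingers":1},{"dx":0.076,"dy":-0.197,"dz":0,"rx":0,"ry":0,"rz":0,"fingers":1},{"dx":0.076,"dy":-0.197,"dz":0,"rx":0,"ry":0,"rz":0,"fingers":1}]'

```text
time: 5.45
tool_pos: [0.6394, 0.237, 0.1318]
tcp_rot: [179.9, 0.3, -174.2]
wrist_force: [0.5, -1.3, -0.6]
grip_width: 0.0851
grip_force: 0.0
```

Emit:
drive_tool --increments '[{"dx":0.076,"dy":-0.197,"dz":0,"rx":0,"ry":0,"rz":0,"fingers":1},{"dx":0.076,"dy":-0.197,"dz":0,"rx":0,"ry":0,"rz":0,"fingers":1},{"dx":0.076,"dy":-0.197,"dz":0,"rx":0,"ry":0,"rz":0,"fingers":1},{"dx":0.076,"dy":-0.197,"dz":0,"rx":0,"ry":0,"rz":0,"fingers":1},{"dx":0.076,"dy":-0.197,"dz":0,"rx":0,"ry":0,"rz":0,"fingers":1}]'

```text
time: 5.95
tool_pos: [0.5825, 0.0315, 0.1303]
tcp_rot: [-180.0, 0.2, -174.3]
wrist_force: [-0.5, -0.7, 0.6]
grip_width: 0.085
grip_force: 0.0
```

Emit:
drive_tool --increments '[{"dx":0.076,"dy":-0.197,"dz":0,"rx":0,"ry":0,"rz":0,"fingers":1},{"dx":0.076,"dy":-0.197,"dz":0,"rx":0,"ry":0,"rz":0,"fingers":1},{"dx":0.079,"dy":-0.198,"dz":0,"rx":0,"ry":0,"rz":-0.029,"fingers":1},{"dx":0,"dy":0,"dz":0.2,"rx":0,"ry":0,"rz":0,"fingers":1},{"dx":0,"dy":0,"dz":0.2,"rx":0,"ry":0,"rz":0,"fingers":1}]'

```text
time: 6.45
tool_pos: [0.5501, -0.0916, 0.0503]
tcp_rot: [-179.9, 0.4, -173.1]
wrist_force: [0.0, 1.1, -0.5]
grip_width: 0.0856
grip_force: 0.0
```

Emit:
drive_tool --increments '[{"dx":0,"dy":0,"dz":0.1,"rx":0,"ry":0,"rz":0,"fingers":1},{"dx":0,"dy":0,"dz":0,"rx":0,"ry":0,"rz":0,"fingers":1},{"dx":0,"dy":0,"dz":0,"rx":0,"ry":0,"rz":0,"fingers":-1},{"dx":0,"dy":0,"dz":0,"rx":0,"ry":0,"rz":0,"fingers":-1},{"dx":0,"dy":0,"dz":0,"rx":0,"ry":0,"rz":0,"fingers":-1}]'

```text
time: 6.95
tool_pos: [0.5491, -0.0896, 0.0299]
tcp_rot: [-180.0, 0.1, -173.0]
wrist_force: [0.3, 0.2, -0.3]
grip_width: 0.0443
grip_force: 0.0
```

Emit:
drive_tool --increments '[{"dx":0,"dy":0,"dz":0,"rx":0,"ry":0,"rz":0,"fingers":-1},{"dx":0,"dy":0,"dz":0,"rx":0,"ry":0,"rz":0,"fingers":-1},{"dx":0,"dy":0,"dz":0,"rx":0,"ry":0,"rz":0,"fingers":-1},{"dx":0,"dy":0,"dz":0,"rx":0,"ry":0,"rz":0,"fingers":-1},{"dx":0,"dy":0,"dz":0,"rx":0,"ry":0,"rz":0,"fingers":-1}]'

```text
time: 7.45
tool_pos: [0.5489, -0.0895, 0.0298]
tcp_rot: [-180.0, 0.1, -173.0]
wrist_force: [-2.2, 0.4, 14.4]
grip_width: 0.0351
grip_force: 38.8
```

Run:
```python
from h import *
st=arm.state();print(st['time'],st['tool_pos'],st['tcp_rot'],st['grip_width'])
go(.6685,.252,.13,-174.3)
```

```text
7.45 [ 0.54890092 -0.08954997  0.02979973] [-1.79958242e+02  1.21221317e-01 -1.72973898e+02] 0.03514340447509805
go [-0.803  1.621 -0.5  ] rz 0.029
```

Emit:
drive_tool --increments '[{"dx":0,"dy":0,"dz":-0.167,"rx":0,"ry":0,"rz":0,"fingers":-1},{"dx":0,"dy":0,"dz":-0.167,"rx":0,"ry":0,"rz":0,"fingers":-1},{"dx":0,"dy":0,"dz":-0.167,"rx":0,"ry":0,"rz":0.029,"fingers":-1},{"dx":-0.085,"dy":0.18,"dz":0,"rx":0,"ry":0,"rz":0,"fingers":-1},{"dx":-0.085,"dy":0.18,"dz":0,"rx":0,"ry":0,"rz":0,"fingers":-1}]'

```text
time: 7.95
tool_pos: [0.5759, -0.0143, 0.1308]
tcp_rot: [-180.0, 0.2, -174.4]
wrist_force: [1.2, -0.3, -0.0]
grip_width: 0.0346
grip_force: 41.8
```

Emit:
drive_tool --increments '[{"dx":-0.085,"dy":0.182,"dz":0,"rx":0,"ry":0,"rz":0,"fingers":-1},{"dx":-0.085,"dy":0.182,"dz":0,"rx":0,"ry":0,"rz":0,"fingers":-1},{"dx":-0.085,"dy":0.182,"dz":0,"rx":0,"ry":0,"rz":0,"fingers":-1},{"dx":-0.085,"dy":0.182,"dz":0,"rx":0,"ry":0,"rz":0,"fingers":-1},{"dx":-0.085,"dy":0.182,"dz":0,"rx":0,"ry":0,"rz":0,"fingers":-1}]'

```text
time: 8.45
tool_pos: [0.6415, 0.177, 0.1293]
tcp_rot: [180.0, 0.0, -174.3]
wrist_force: [-0.1, -0.8, 0.3]
grip_width: 0.0351
grip_force: 41.8
```

Emit:
drive_tool --increments '[{"dx":-0.085,"dy":0.182,"dz":0,"rx":0,"ry":0,"rz":0,"fingers":-1},{"dx":-0.085,"dy":0.182,"dz":0,"rx":0,"ry":0,"rz":0,"fingers":-1},{"dx":0,"dy":0,"dz":0,"rx":0,"ry":0,"rz":0,"fingers":-1},{"dx":0,"dy":0,"dz":0.2,"rx":0,"ry":0,"rz":0,"fingers":-1},{"dx":0,"dy":0,"dz":0.2,"rx":0,"ry":0,"rz":0,"fingers":-1}]'

```text
time: 8.95
tool_pos: [0.6686, 0.2516, 0.0494]
tcp_rot: [180.0, 0.2, -174.2]
wrist_force: [0.3, 0.5, -0.9]
grip_width: 0.0348
grip_force: 41.8
```

Run:
```python
from h import *
st=arm.state();print(st['time'],st['tool_pos'],st['tcp_rot'],st['grip_width'])
go(.6685,.252,.026,-174.3)
```

```text
8.95 [0.66864147 0.25160453 0.04939236] [ 179.96284221    0.19584183 -174.23969156] 0.034780723871513014
go [0.001 0.002 0.117] rz 0.001
```

Emit:
drive_tool --increments '[{"dx":0,"dy":0,"dz":0.115,"rx":0,"ry":0,"rz":0,"fingers":-1},{"dx":0,"dy":0,"dz":0,"rx":0,"ry":0,"rz":0,"fingers":-1},{"dx":0,"dy":0,"dz":0,"rx":0,"ry":0,"rz":0,"fingers":0.25},{"dx":0,"dy":0,"dz":0,"rx":0,"ry":0,"rz":0,"fingers":0.25},{"dx":0,"dy":0,"dz":0,"rx":0,"ry":0,"rz":0,"fingers":0.25}]'

```text
time: 9.45
tool_pos: [0.6688, 0.2512, 0.0275]
tcp_rot: [180.0, 0.2, -174.3]
wrist_force: [-0.0, 0.1, 0.1]
grip_width: 0.0534
grip_force: 0.0
```

Emit:
drive_tool --increments '[{"dx":0,"dy":0,"dz":-0.18,"rx":0,"ry":0,"rz":0,"fingers":0.25},{"dx":0,"dy":0,"dz":-0.18,"rx":0,"ry":0,"rz":0,"fingers":1},{"dx":0,"dy":0,"dz":-0.18,"rx":0,"ry":0,"rz":0,"fingers":1},{"dx":0,"dy":0,"dz":-0.18,"rx":0,"ry":0,"rz":0,"fingers":1},{"dx":0,"dy":0,"dz":-0.18,"rx":0,"ry":0,"rz":0,"fingers":1}]'

```text
time: 9.95
tool_pos: [0.6678, 0.251, 0.2085]
tcp_rot: [180.0, 0.1, -174.3]
wrist_force: [0.5, 0.4, 0.2]
grip_width: 0.0852
grip_force: 0.0
```

Emit:
drive_tool --increments '[{"dx":0.102,"dy":0.159,"dz":0,"rx":0,"ry":0,"rz":0,"fingers":1},{"dx":0.102,"dy":0.159,"dz":0,"rx":0,"ry":0,"rz":0,"fingers":1},{"dx":0.102,"dy":0.159,"dz":0,"rx":0,"ry":0,"rz":0,"fingers":1},{"dx":0.102,"dy":0.159,"dz":0,"rx":0,"ry":0,"rz":0,"fingers":1},{"dx":0.102,"dy":0.159,"dz":0,"rx":0,"ry":0,"rz":0,"fingers":1}]'

```text
time: 10.45
tool_pos: [0.5496, 0.4002, 0.2071]
tcp_rot: [179.9, 0.1, -174.3]
wrist_force: [0.2, 0.4, 0.4]
grip_width: 0.0852
grip_force: 0.0
```

Emit:
drive_tool --increments '[{"dx":0,"dy":0,"dz":0,"rx":0,"ry":0,"rz":0,"fingers":1},{"dx":0,"dy":0,"dz":0,"rx":0,"ry":0,"rz":0,"fingers":1},{"dx":0,"dy":0,"dz":0,"rx":0,"ry":0,"rz":0,"fingers":1},{"dx":0,"dy":0,"dz":0,"rx":0,"ry":0,"rz":0,"fingers":1},{"dx":0,"dy":0,"dz":0,"rx":0,"ry":0,"rz":0,"fingers":1}]'

```text
time: 10.95
tool_pos: [0.5511, 0.3982, 0.2056]
tcp_rot: [180.0, 0.0, -174.4]
wrist_force: [1.1, -0.8, 0.4]
grip_width: 0.0854
grip_force: 0.0
```

Run:
```python
from h import *
st=arm.state();print(st['time'],st['tool_pos'],st['tcp_rot'])
s=snap('wrist','w2');wal(s,.024)
s2=snap('side','s2');wal(s2,.024)
```

```text
10.95 [0.55106886 0.39816737 0.20561214] [ 1.79999852e+02  1.16148692e-02 -1.74359857e+02]
wal 1159 (163, 244, 37, 48) [668.6 250.4  58.3  36.9   5.7]
wal 1422 (228, 243, 35, 48) [660.4 319.5  58.1  35.2   5.7]
wal 5726 (315, 36, 44, 161) [493.9 405.  149.8  36.2   9.4]
wal 2053 (313, 346, 86, 35) [493.3 411.8 153.9  50.4   9.2]
wal 337 (591, 338, 31, 28) [ 23.8 377.6  54.4  39.5  86. ]
wal 576 (119, 333, 63, 12) [876.3 373.7 121.9  23.1   1.5]
wal 541 (255, 308, 30, 23) [658.1 323.6  57.6  49.7   5.7]
wal 451 (256, 282, 28, 21) [666.4 256.8  57.7  52.6   5.8]
wal 6986 (112, 189, 112, 135) [910.7 108.  465.2 132.8 -89.2]
wal 2581 (0, 121, 149, 171) [1253.7 -162.   866.5   48.9  -90. ]
wal 606 (0, 0, 28, 70) [ 3095.8 -2435.7  2890.8   133.1   -54.3]
```

View pics/w2.png

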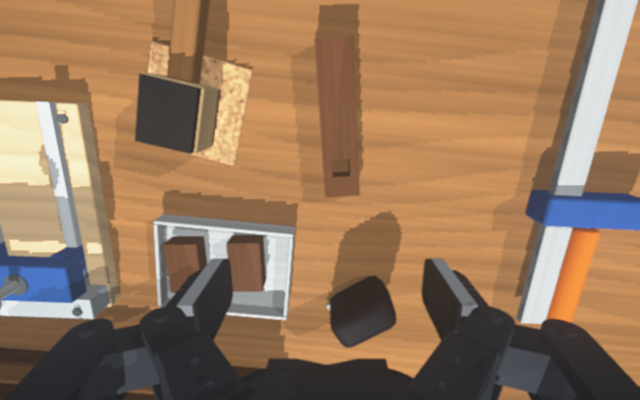

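Run:
```python
from h import *
b=[.55107,.39817,.2056,-170.6]
go(.4545,.3985,.012,base=b)
go(.535,.1015,.10,base=[.4545,.3985,.10,-176.92])
```

```text
go [0.476 0.08  0.968] rz 0.0
go [-0.322 -1.504 -0.   ] rz 0.0
```

Emit:
drive_tool --increments '[{"dx":0,"dy":0,"dz":0,"rx":0,"ry":0,"rz":-0.0835,"fingers":1},{"dx":0.159,"dy":0.027,"dz":0.15,"rx":0,"ry":0,"rz":0,"fingers":1},{"dx":0.159,"dy":0.027,"dz":0.15,"rx":0,"ry":0,"rz":0,"fingers":1},{"dx":0.158,"dy":0.026,"dz":0.15,"rx":0,"ry":0,"rz":0,"fingers":1},{"dx":0,"dy":0,"dz":0.2,"rx":0,"ry":0,"rz":0,"fingers":1}]' --newtons 60

```text
time: 11.55
tool_pos: [0.4508, 0.3988, 0.0755]
tcp_rot: [180.0, -0.0, -170.5]
wrist_force: [0.7, 0.1, -0.5]
grip_width: 0.0854
grip_force: 0.0
```

Emit:
drive_tool --increments '[{"dx":0,"dy":0,"dz":0.2,"rx":0,"ry":0,"rz":0,"fingers":1},{"dx":0,"dy":0,"dz":0.118,"rx":0,"ry":0,"rz":0,"fingers":1},{"dx":0,"dy":0,"dz":0,"rx":0,"ry":0,"rz":0,"fingers":-1},{"dx":0,"dy":0,"dz":0,"rx":0,"ry":0,"rz":0,"fingers":-1},{"dx":0,"dy":0,"dz":0,"rx":0,"ry":0,"rz":0,"fingers":-1}]'

```text
time: 12.05
tool_pos: [0.4548, 0.3997, 0.0134]
tcp_rot: [179.9, 0.1, -170.5]
wrist_force: [-0.5, -0.2, 1.3]
grip_width: 0.0437
grip_force: 0.0
```

Emit:
drive_tool --increments '[{"dx":0,"dy":0,"dz":0,"rx":0,"ry":0,"rz":0,"fingers":-1},{"dx":0,"dy":0,"dz":0,"rx":0,"ry":0,"rz":0,"fingers":-1},{"dx":0,"dy":0,"dz":0,"rx":0,"ry":0,"rz":0,"fingers":-1},{"dx":0,"dy":0,"dz":0,"rx":0,"ry":0,"rz":0,"fingers":-1},{"dx":0,"dy":0,"dz":0,"rx":0,"ry":0,"rz":0,"fingers":-1}]'

```text
time: 12.55
tool_pos: [0.4549, 0.3999, 0.0139]
tcp_rot: [179.9, 0.1, -170.5]
wrist_force: [-0.9, -1.6, 8.0]
grip_width: 0.034
grip_force: 59.9
```

Run:
```python
from h import *
st=arm.state();p=st['tool_pos'];print(st['time'],p,st['tcp_rot'])
go(p[0],p[1],.122,-176.92)
go(.50,.1,.122,base=[p[0],p[1],.122,-176.92])
```

```text
12.55 [0.45487232 0.39986542 0.01392686] [ 1.79916427e+02  1.49890020e-01 -1.70539043e+02]
go [-0.001  0.001 -0.54 ] rz 0.142
go [-0.145 -1.509 -0.   ] rz 0.0
```

Emit:
drive_tool --increments '[{"dx":0,"dy":0,"dz":-0.18,"rx":0,"ry":0,"rz":0,"fingers":-1},{"dx":0,"dy":0,"dz":-0.18,"rx":0,"ry":0,"rz":0,"fingers":-1},{"dx":0,"dy":0,"dz":-0.18,"rx":0,"ry":0,"rz":0,"fingers":-1},{"dx":0,"dy":0,"dz":0,"rx":0,"ry":0,"rz":0.142,"fingers":-1},{"dx":-0.018,"dy":-0.188,"dz":0,"rx":0,"ry":0,"rz":0,"fingers":-1}]'

```text
time: 13.05
tool_pos: [0.4609, 0.3653, 0.123]
tcp_rot: [179.8, 0.3, -177.1]
wrist_force: [1.7, -1.3, -1.9]
grip_width: 0.0345
grip_force: 60.7
```

Emit:
drive_tool --increments '[{"dx":-0.018,"dy":-0.188,"dz":0,"rx":0,"ry":0,"rz":0,"fingers":-1},{"dx":-0.018,"dy":-0.188,"dz":0,"rx":0,"ry":0,"rz":0,"fingers":-1},{"dx":-0.018,"dy":-0.188,"dz":0,"rx":0,"ry":0,"rz":0,"fingers":-1},{"dx":-0.018,"dy":-0.188,"dz":0,"rx":0,"ry":0,"rz":0,"fingers":-1},{"dx":-0.018,"dy":-0.188,"dz":0,"rx":0,"ry":0,"rz":0,"fingers":-1}]'

```text
time: 13.55
tool_pos: [0.4881, 0.1737, 0.1213]
tcp_rot: [180.0, 0.1, -176.9]
wrist_force: [0.8, -0.5, -1.6]
grip_width: 0.0341
grip_force: 60.7
```

Emit:
drive_tool --increments '[{"dx":-0.018,"dy":-0.188,"dz":0,"rx":0,"ry":0,"rz":0,"fingers":-1},{"dx":0,"dy":-0.15,"dz":0,"rx":0,"ry":0,"rz":0,"fingers":-1},{"dx":0,"dy":0,"dz":0,"rx":0,"ry":0,"rz":0,"fingers":-1},{"dx":0,"dy":0,"dz":0,"rx":0,"ry":0,"rz":0,"fingers":-1},{"dx":0,"dy":0,"dz":0,"rx":0,"ry":0,"rz":0,"fingers":-1}]'

```text
time: 14.05
tool_pos: [0.4951, 0.1083, 0.1206]
tcp_rot: [180.0, 0.1, -176.9]
wrist_force: [0.4, 0.6, -1.1]
grip_width: 0.0341
grip_force: 60.7
```

Run:
```python
from h import *
st=arm.state();p=st['tool_pos'];print(st['time'],p,st['tcp_rot'])
go(.5197,.0966,.036,-176.92)
s=snap('wrist','w3'); f=s['frame'];hsv=cv2.cvtColor(f,cv2.COLOR_BGR2HSV)
```

```text
14.05 [0.49510278 0.10832333 0.12061311] [ 1.79983803e+02  7.44193219e-02 -1.76910794e+02]
go [-0.119 -0.065  0.423] rz 0.0
```

View pics/w3.png

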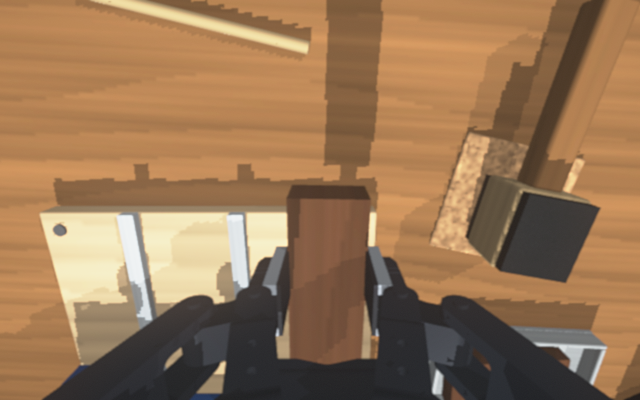

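Emit:
drive_tool --increments '[{"dx":-0.06,"dy":-0.033,"dz":0,"rx":0,"ry":0,"rz":0,"fingers":-1},{"dx":-0.059,"dy":-0.032,"dz":0,"rx":0,"ry":0,"rz":0,"fingers":-1},{"dx":0,"dy":0,"dz":0.15,"rx":0,"ry":0,"rz":0,"fingers":-1},{"dx":0,"dy":0,"dz":0.15,"rx":0,"ry":0,"rz":0,"fingers":-1},{"dx":0,"dy":0,"dz":0.125,"rx":0,"ry":0,"rz":0,"fingers":-1}]'

```text
time: 14.6
tool_pos: [0.5203, 0.0959, 0.0336]
tcp_rot: [180.0, 0.0, -176.9]
wrist_force: [-0.1, 0.9, -1.7]
grip_width: 0.0345
grip_force: 60.7
```

Emit:
drive_tool --increments '[{"dx":0,"dy":0,"dz":0,"rx":0,"ry":0,"rz":0,"fingers":-1},{"dx":-0.1,"dy":0,"dz":0,"rx":0,"ry":0,"rz":0,"fingers":-1},{"dx":-0.1,"dy":0,"dz":0,"rx":0,"ry":0,"rz":0,"fingers":-1},{"dx":-0.1,"dy":0,"dz":0,"rx":0,"ry":0,"rz":0,"fingers":-1},{"dx":0,"dy":0,"dz":0,"rx":0,"ry":0,"rz":0,"fingers":-1}]'

```text
time: 15.1
tool_pos: [0.5831, 0.0994, 0.0359]
tcp_rot: [180.0, 0.2, -176.9]
wrist_force: [0.3, -0.8, -2.4]
grip_width: 0.0344
grip_force: 64.2
```

Emit:
drive_tool --increments '[{"dx":0,"dy":0,"dz":0.01,"rx":0,"ry":0,"rz":0,"fingers":-1},{"dx":0,"dy":0,"dz":0,"rx":0,"ry":0,"rz":0,"fingers":-1},{"dx":0,"dy":0,"dz":0.007,"rx":0,"ry":0,"rz":0,"fingers":-1},{"dx":0,"dy":0,"dz":0,"rx":0,"ry":0,"rz":0,"fingers":-1},{"dx":0,"dy":0,"dz":0,"rx":0,"ry":0,"rz":0,"fingers":-1}]'

```text
time: 15.6
tool_pos: [0.5789, 0.0992, 0.0316]
tcp_rot: [-180.0, -0.0, -176.9]
wrist_force: [-0.9, -0.5, -1.4]
grip_width: 0.0345
grip_force: 64.3
```

Run:
```python
from h import *
st=arm.state();p=st['tool_pos'];print(st['time'],p,st['tcp_rot'],st['wrist_force'])
go(.5895,.1044,.032,-176.92)
```

```text
15.6 [0.57886729 0.09924235 0.03155172] [-1.79999840e+02 -1.11785001e-02 -1.76913662e+02] [-0.92287132 -0.47570209 -1.41793251]
go [-0.054  0.023 -0.002] rz 0.0
```

Emit:
drive_tool --increments '[{"dx":-0.025,"dy":0,"dz":0,"rx":0,"ry":0,"rz":0,"fingers":-1},{"dx":-0.02,"dy":0,"dz":0,"rx":0,"ry":0,"rz":0,"fingers":-1},{"dx":0,"dy":0,"dz":0,"rx":0,"ry":0,"rz":0,"fingers":-1},{"dx":0,"dy":0,"dz":0,"rx":0,"ry":0,"rz":0,"fingers":-1},{"dx":0,"dy":0,"dz":0,"rx":0,"ry":0,"rz":0,"fingers":-1}]'

```text
time: 16.1
tool_pos: [0.588, 0.0997, 0.0315]
tcp_rot: [180.0, -0.0, -176.9]
wrist_force: [-0.3, -0.7, -1.3]
grip_width: 0.0344
grip_force: 64.3
```

Emit:
drive_tool --increments '[{"dx":-0.005,"dy":0,"dz":0,"rx":0,"ry":0,"rz":0,"fingers":-1},{"dx":-0.005,"dy":0,"dz":0,"rx":0,"ry":0,"rz":0,"fingers":-1},{"dx":0,"dy":0,"dz":0,"rx":0,"ry":0,"rz":0,"fingers":-1},{"dx":0,"dy":0,"dz":0,"rx":0,"ry":0,"rz":0,"fingers":-1},{"dx":0,"dy":0,"dz":0,"rx":0,"ry":0,"rz":0,"fingers":-1}]'

```text
time: 16.6
tool_pos: [0.5893, 0.0998, 0.0313]
tcp_rot: [-180.0, -0.1, -176.9]
wrist_force: [-4.8, -0.1, 0.2]
grip_width: 0.0344
grip_force: 64.4
```

Emit:
drive_tool --increments '[{"dx":-0.005,"dy":0,"dz":0,"rx":0,"ry":0,"rz":0,"fingers":-1},{"dx":0,"dy":0,"dz":0,"rx":0,"ry":0,"rz":0,"fingers":-1},{"dx":0,"dy":0,"dz":0,"rx":0,"ry":0,"rz":0,"fingers":-1},{"dx":0,"dy":0,"dz":0,"rx":0,"ry":0,"rz":0,"fingers":-1},{"dx":0,"dy":0,"dz":0,"rx":0,"ry":0,"rz":0,"fingers":-1}]'

```text
time: 17.1
tool_pos: [0.5893, 0.0998, 0.031]
tcp_rot: [-180.0, -0.2, -176.9]
wrist_force: [-9.5, 1.3, 0.9]
grip_width: 0.0339
grip_force: 64.6
```

Emit:
drive_tool --increments '[{"dx":0,"dy":0.01,"dz":0,"rx":0,"ry":0,"rz":0,"fingers":-1},{"dx":0,"dy":0.01,"dz":0,"rx":0,"ry":0,"rz":0,"fingers":-1},{"dx":0,"dy":0,"dz":0,"rx":0,"ry":0,"rz":0,"fingers":-1},{"dx":0,"dy":0,"dz":0,"rx":0,"ry":0,"rz":0,"fingers":-1},{"dx":0,"dy":0,"dz":0,"rx":0,"ry":0,"rz":0,"fingers":-1}]'

```text
time: 17.6
tool_pos: [0.5892, 0.1031, 0.031]
tcp_rot: [-180.0, -0.2, -176.9]
wrist_force: [-7.8, -7.9, 0.4]
grip_width: 0.0344
grip_force: 64.5
```

Emit:
drive_tool --increments '[{"dx":0,"dy":0.005,"dz":0,"rx":0,"ry":0,"rz":0,"fingers":-1},{"dx":0,"dy":0,"dz":0,"rx":0,"ry":0,"rz":0,"fingers":-1},{"dx":0,"dy":0,"dz":0,"rx":0,"ry":0,"rz":0,"fingers":-1},{"dx":0,"dy":0,"dz":0,"rx":0,"ry":0,"rz":0,"fingers":-1},{"dx":0,"dy":0,"dz":0,"rx":0,"ry":0,"rz":0,"fingers":-1}]'

```text
time: 18.1
tool_pos: [0.5892, 0.1032, 0.0311]
tcp_rot: [-179.9, -0.2, -176.9]
wrist_force: [-7.4, -17.4, 0.9]
grip_width: 0.0341
grip_force: 64.6
```

Emit:
drive_tool --increments '[{"dx":0,"dy":0.005,"dz":0,"rx":0,"ry":0,"rz":0,"fingers":-1},{"dx":0,"dy":0,"dz":0,"rx":0,"ry":0,"rz":0,"fingers":-1},{"dx":0,"dy":0,"dz":0,"rx":0,"ry":0,"rz":0,"fingers":-1},{"dx":0,"dy":0,"dz":0,"rx":0,"ry":0,"rz":0,"fingers":-1},{"dx":0,"dy":0,"dz":0,"rx":0,"ry":0,"rz":0,"fingers":-1}]'

```text
time: 18.6
tool_pos: [0.5892, 0.1034, 0.0311]
tcp_rot: [-179.9, -0.2, -176.9]
wrist_force: [-6.2, -26.6, 1.7]
grip_width: 0.034
grip_force: 64.8
```

Emit:
drive_tool --increments '[{"dx":0,"dy":0,"dz":0,"rx":0,"ry":0,"rz":0,"fingers":0.3},{"dx":0,"dy":0,"dz":0,"rx":0,"ry":0,"rz":0,"fingers":0.3},{"dx":0,"dy":0,"dz":0,"rx":0,"ry":0,"rz":0,"fingers":0.3},{"dx":0,"dy":0,"dz":-0.1,"rx":0,"ry":0,"rz":0,"fingers":0.3},{"dx":0,"dy":0,"dz":-0.2,"rx":0,"ry":0,"rz":0,"fingers":0.3}]'

```text
time: 19.1
tool_pos: [0.5892, 0.1059, 0.0899]
tcp_rot: [-180.0, -0.2, -176.9]
wrist_force: [1.1, 0.0, 0.7]
grip_width: 0.0554
grip_force: 0.0
```

Emit:
drive_tool --increments '[{"dx":0,"dy":0,"dz":-0.22,"rx":0,"ry":0,"rz":0,"fingers":1},{"dx":0,"dy":0,"dz":-0.22,"rx":0,"ry":0,"rz":0,"fingers":1},{"dx":0,"dy":0,"dz":-0.16,"rx":0,"ry":0,"rz":0,"fingers":1},{"dx":0.036,"dy":-0.21,"dz":0,"rx":0,"ry":0,"rz":0,"fingers":1},{"dx":0.036,"dy":-0.21,"dz":0,"rx":0,"ry":0,"rz":0,"fingers":1}]'

```text
time: 19.6
tool_pos: [0.5818, 0.0214, 0.2132]
tcp_rot: [-180.0, 0.2, -176.7]
wrist_force: [0.3, -0.5, -0.7]
grip_width: 0.0852
grip_force: 0.0
```

Emit:
drive_tool --increments '[{"dx":0.036,"dy":-0.21,"dz":0,"rx":0,"ry":0,"rz":0,"fingers":1},{"dx":0.036,"dy":-0.21,"dz":0,"rx":0,"ry":0,"rz":0,"fingers":1},{"dx":0.036,"dy":-0.21,"dz":0,"rx":0,"ry":0,"rz":0,"fingers":1},{"dx":0.036,"dy":-0.21,"dz":0,"rx":0,"ry":0,"rz":0,"fingers":1},{"dx":0.036,"dy":-0.21,"dz":0,"rx":0,"ry":0,"rz":0,"fingers":1}]'

```text
time: 20.1
tool_pos: [0.5562, -0.1919, 0.2118]
tcp_rot: [-180.0, 0.1, -176.9]
wrist_force: [0.3, -0.2, 0.8]
grip_width: 0.0854
grip_force: 0.0
```

Emit:
drive_tool --increments '[{"dx":0.036,"dy":-0.21,"dz":0,"rx":0,"ry":0,"rz":0,"fingers":1},{"dx":0,"dy":0,"dz":0,"rx":0,"ry":0,"rz":0,"fingers":1},{"dx":0,"dy":0,"dz":0,"rx":0,"ry":0,"rz":0,"fingers":1},{"dx":0,"dy":0,"dz":0,"rx":0,"ry":0,"rz":0,"fingers":1},{"dx":0,"dy":0,"dz":0,"rx":0,"ry":0,"rz":0,"fingers":1}]'

```text
time: 20.6
tool_pos: [0.5516, -0.2316, 0.2116]
tcp_rot: [180.0, 0.0, -176.8]
wrist_force: [0.8, 0.2, 0.1]
grip_width: 0.0854
grip_force: 0.0
```

Run:
```python
from h import *
st=arm.state();print(st['time'],st['tool_pos'],st['tcp_rot'])
s=snap('wrist','w4');wal(s,.024)
```

```text
20.6 [ 0.55159593 -0.23158957  0.21156222] [ 1.79992597e+02  5.08247068e-03 -1.76840161e+02]
wal 729 (233, 263, 56, 35) [ 671.7 -296.1   69.6   28.    63.9]
wal 485 (623, 205, 17, 57) [598.3 105.8  68.5  17.3  18.9]
wal 5633 (289, 38, 43, 158) [ 4.973e+02 -2.509e+02  1.507e+02  3.710e+01  2.000e-01]
wal 4276 (122, 19, 78, 163) [ 490.4 -393.8  150.7   36.    11.6]
```

View pics/w4.png

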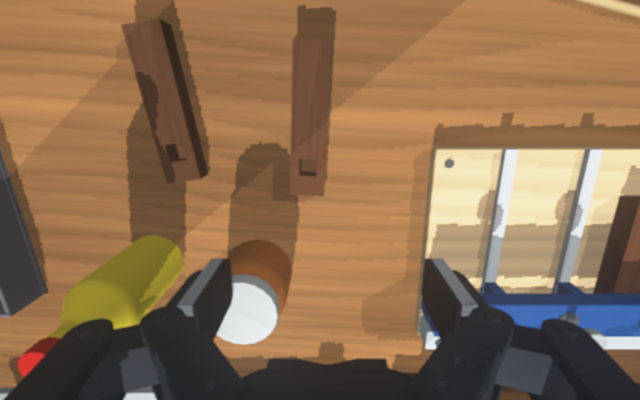

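Emit:
drive_tool --increments '[{"dx":0,"dy":0,"dz":0,"rx":0,"ry":0,"rz":0.066,"fingers":1},{"dx":0.157,"dy":-0.032,"dz":0.15,"rx":0,"ry":0,"rz":0,"fingers":1},{"dx":0.157,"dy":-0.032,"dz":0.15,"rx":0,"ry":0,"rz":0,"fingers":1},{"dx":0.158,"dy":-0.032,"dz":0.15,"rx":0,"ry":0,"rz":0,"fingers":1},{"dx":0,"dy":0,"dz":0.2,"rx":0,"ry":0,"rz":0,"fingers":1}]'

```text
time: 21.15
tool_pos: [0.4543, -0.2516, 0.0816]
tcp_rot: [-180.0, -0.0, -179.9]
wrist_force: [0.0, -0.9, -0.6]
grip_width: 0.0854
grip_force: 0.0
```

Emit:
drive_tool --increments '[{"dx":0,"dy":0,"dz":0.2,"rx":0,"ry":0,"rz":0,"fingers":1},{"dx":0,"dy":0,"dz":0.148,"rx":0,"ry":0,"rz":0,"fingers":1},{"dx":0,"dy":0,"dz":0,"rx":0,"ry":0,"rz":0,"fingers":1},{"dx":0,"dy":0,"dz":0,"rx":0,"ry":0,"rz":0,"fingers":-1},{"dx":0,"dy":0,"dz":0,"rx":0,"ry":0,"rz":0,"fingers":-1}]'

```text
time: 21.65
tool_pos: [0.458, -0.2524, 0.0134]
tcp_rot: [-179.9, 0.1, -179.8]
wrist_force: [-0.6, -1.4, -0.1]
grip_width: 0.0589
grip_force: 0.0
```

Emit:
drive_tool --increments '[{"dx":0,"dy":0,"dz":0,"rx":0,"ry":0,"rz":0,"fingers":-1},{"dx":0,"dy":0,"dz":0,"rx":0,"ry":0,"rz":0,"fingers":-1},{"dx":0,"dy":0,"dz":0,"rx":0,"ry":0,"rz":0,"fingers":-1},{"dx":0,"dy":0,"dz":0,"rx":0,"ry":0,"rz":0,"fingers":-1},{"dx":0,"dy":0,"dz":0,"rx":0,"ry":0,"rz":0,"fingers":-1}]'

```text
time: 22.15
tool_pos: [0.4579, -0.2525, 0.0136]
tcp_rot: [-179.9, 0.1, -179.9]
wrist_force: [-0.4, 4.2, 17.5]
grip_width: 0.0342
grip_force: 58.3
```

Emit:
drive_tool --increments '[{"dx":0,"dy":0,"dz":-0.185,"rx":0,"ry":0,"rz":0,"fingers":-1},{"dx":0,"dy":0,"dz":-0.185,"rx":0,"ry":0,"rz":0,"fingers":-1},{"dx":0,"dy":0,"dz":-0.18,"rx":0,"ry":0,"rz":-0.064,"fingers":-1},{"dx":-0.058,"dy":0.186,"dz":0,"rx":0,"ry":0,"rz":0,"fingers":-1},{"dx":-0.058,"dy":0.186,"dz":0,"rx":0,"ry":0,"rz":0,"fingers":-1}]'

```text
time: 22.65
tool_pos: [0.4773, -0.1769, 0.1242]
tcp_rot: [-179.9, 0.2, -177.1]
wrist_force: [-0.1, -0.9, -1.8]
grip_width: 0.0342
grip_force: 61.9
```

Emit:
drive_tool --increments '[{"dx":-0.058,"dy":0.186,"dz":0,"rx":0,"ry":0,"rz":0,"fingers":-1},{"dx":-0.058,"dy":0.186,"dz":0,"rx":0,"ry":0,"rz":0,"fingers":-1},{"dx":-0.058,"dy":0.186,"dz":0,"rx":0,"ry":0,"rz":0,"fingers":-1},{"dx":-0.058,"dy":0.186,"dz":0,"rx":0,"ry":0,"rz":0,"fingers":-1},{"dx":-0.058,"dy":0.19,"dz":0,"rx":0,"ry":0,"rz":0,"fingers":-1}]'

```text
time: 23.15
tool_pos: [0.5248, 0.0145, 0.1228]
tcp_rot: [-180.0, 0.1, -177.0]
wrist_force: [0.5, -0.6, -0.9]
grip_width: 0.034
grip_force: 61.9
```

Emit:
drive_tool --increments '[{"dx":0,"dy":0,"dz":0,"rx":0,"ry":0,"rz":0,"fingers":-1},{"dx":0,"dy":0,"dz":0,"rx":0,"ry":0,"rz":0,"fingers":-1},{"dx":0,"dy":0,"dz":0,"rx":0,"ry":0,"rz":0,"fingers":-1},{"dx":0,"dy":0,"dz":0,"rx":0,"ry":0,"rz":0,"fingers":-1},{"dx":0,"dy":0,"dz":0,"rx":0,"ry":0,"rz":0,"fingers":-1}]'

```text
time: 23.65
tool_pos: [0.5243, 0.012, 0.122]
tcp_rot: [-180.0, 0.0, -177.1]
wrist_force: [-0.0, 0.5, -1.3]
grip_width: 0.0342
grip_force: 61.9
```

Run:
```python
from h import *
st=arm.state();print(st['time'],st['tool_pos'],st['tcp_rot'])
go(.5243,.0129,.036,-176.92)
go(.5943,.0195,.036,-176.92)
```

```text
23.65 [0.52427788 0.0120164  0.12203663] [-1.79997440e+02  2.55751706e-03 -1.77092202e+02]
go [-0.     0.004  0.43 ] rz -0.004
go [-0.352  0.02   0.43 ] rz -0.004
```

Descend, insert 60 mm, lower to the bed, then advance gently.

Emit:
drive_tool --increments '[{"dx":0,"dy":0,"dz":0.15,"rx":0,"ry":0,"rz":-0.004,"fingers":-1},{"dx":0,"dy":0.002,"dz":0.15,"rx":0,"ry":0,"rz":0,"fingers":-1},{"dx":0,"dy":0,"dz":0.127,"rx":0,"ry":0,"rz":0,"fingers":-1},{"dx":0,"dy":0,"dz":0,"rx":0,"ry":0,"rz":0,"fingers":-1},{"dx":0,"dy":0,"dz":0,"rx":0,"ry":0,"rz":0,"fingers":-1}]'

```text
time: 24.15
tool_pos: [0.5242, 0.0129, 0.0367]
tcp_rot: [180.0, -0.1, -176.9]
wrist_force: [0.3, 1.0, -0.4]
grip_width: 0.0345
grip_force: 61.9
```

Emit:
drive_tool --increments '[{"dx":-0.1,"dy":0,"dz":0,"rx":0,"ry":0,"rz":0,"fingers":-1},{"dx":-0.1,"dy":0,"dz":0,"rx":0,"ry":0,"rz":0,"fingers":-1},{"dx":-0.1,"dy":0,"dz":0,"rx":0,"ry":0,"rz":0,"fingers":-1},{"dx":0,"dy":0,"dz":0,"rx":0,"ry":0,"rz":0,"fingers":-1},{"dx":0,"dy":0,"dz":0,"rx":0,"ry":0,"rz":0,"fingers":-1}]'

```text
time: 24.65
tool_pos: [0.5852, 0.0165, 0.0377]
tcp_rot: [-180.0, 0.1, -176.8]
wrist_force: [2.7, 0.4, -4.4]
grip_width: 0.0339
grip_force: 61.4
```

Emit:
drive_tool --increments '[{"dx":0,"dy":0,"dz":0.01,"rx":0,"ry":0,"rz":0,"fingers":-1},{"dx":0,"dy":0,"dz":0.01,"rx":0,"ry":0,"rz":0,"fingers":-1},{"dx":-0.025,"dy":0,"dz":0,"rx":0,"ry":0,"rz":0,"fingers":-1},{"dx":-0.02,"dy":0,"dz":0,"rx":0,"ry":0,"rz":0,"fingers":-1},{"dx":0,"dy":0,"dz":0,"rx":0,"ry":0,"rz":0,"fingers":-1}]'

```text
time: 25.15
tool_pos: [0.5942, 0.0172, 0.0327]
tcp_rot: [-180.0, 0.1, -176.8]
wrist_force: [-1.0, -0.0, -1.3]
grip_width: 0.0343
grip_force: 61.7
```

Emit:
drive_tool --increments '[{"dx":-0.005,"dy":0,"dz":0,"rx":0,"ry":0,"rz":0,"fingers":-1},{"dx":0,"dy":0,"dz":0,"rx":0,"ry":0,"rz":0,"fingers":-1},{"dx":0,"dy":0,"dz":0,"rx":0,"ry":0,"rz":0,"fingers":-1},{"dx":0,"dy":0,"dz":0,"rx":0,"ry":0,"rz":0,"fingers":-1},{"dx":0,"dy":0,"dz":0,"rx":0,"ry":0,"rz":0,"fingers":-1}]'

```text
time: 25.65
tool_pos: [0.5942, 0.0172, 0.0325]
tcp_rot: [180.0, -0.0, -176.8]
wrist_force: [1.0, -0.2, -1.8]
grip_width: 0.0341
grip_force: 61.7
```

Emit:
drive_tool --increments '[{"dx":-0.005,"dy":0,"dz":0,"rx":0,"ry":0,"rz":0,"fingers":-1},{"dx":0,"dy":0,"dz":0,"rx":0,"ry":0,"rz":0,"fingers":-1},{"dx":0,"dy":0,"dz":0,"rx":0,"ry":0,"rz":0,"fingers":-1},{"dx":0,"dy":0,"dz":0,"rx":0,"ry":0,"rz":0,"fingers":-1},{"dx":0,"dy":0,"dz":0,"rx":0,"ry":0,"rz":0,"fingers":-1}]'

```text
time: 26.15
tool_pos: [0.5953, 0.0173, 0.0325]
tcp_rot: [-180.0, -0.0, -176.8]
wrist_force: [0.6, -0.5, -1.2]
grip_width: 0.0348
grip_force: 61.7
```

Emit:
drive_tool --increments '[{"dx":-0.005,"dy":0,"dz":0.003,"rx":0,"ry":0,"rz":0,"fingers":-1},{"dx":0,"dy":0,"dz":0,"rx":0,"ry":0,"rz":0,"fingers":-1},{"dx":0,"dy":0,"dz":0,"rx":0,"ry":0,"rz":0,"fingers":-1},{"dx":0,"dy":0,"dz":0,"rx":0,"ry":0,"rz":0,"fingers":-1},{"dx":0,"dy":0,"dz":0,"rx":0,"ry":0,"rz":0,"fingers":-1}]'

```text
time: 26.65
tool_pos: [0.5963, 0.0174, 0.0319]
tcp_rot: [180.0, 0.0, -176.8]
wrist_force: [0.4, 0.2, -0.9]
grip_width: 0.0338
grip_force: 61.7
```

Emit:
drive_tool --increments '[{"dx":-0.005,"dy":0,"dz":0.002,"rx":0,"ry":0,"rz":0,"fingers":-1},{"dx":0,"dy":0,"dz":0,"rx":0,"ry":0,"rz":0,"fingers":-1},{"dx":0,"dy":0,"dz":0,"rx":0,"ry":0,"rz":0,"fingers":-1},{"dx":0,"dy":0,"dz":0,"rx":0,"ry":0,"rz":0,"fingers":-1},{"dx":0,"dy":0,"dz":0,"rx":0,"ry":0,"rz":0,"fingers":-1}]'

```text
time: 27.15
tool_pos: [0.5966, 0.0174, 0.0317]
tcp_rot: [180.0, -0.1, -176.8]
wrist_force: [-5.1, -0.2, 8.4]
grip_width: 0.034
grip_force: 62.8
```

Emit:
drive_tool --increments '[{"dx":-0.005,"dy":0,"dz":0,"rx":0,"ry":0,"rz":0,"fingers":-1},{"dx":0,"dy":0,"dz":0,"rx":0,"ry":0,"rz":0,"fingers":-1},{"dx":0,"dy":0,"dz":0,"rx":0,"ry":0,"rz":0,"fingers":-1},{"dx":0,"dy":0,"dz":0,"rx":0,"ry":0,"rz":0,"fingers":-1},{"dx":0,"dy":0,"dz":0,"rx":0,"ry":0,"rz":0,"fingers":-1}]'

```text
time: 27.65
tool_pos: [0.5976, 0.0174, 0.0317]
tcp_rot: [180.0, -0.1, -176.8]
wrist_force: [-5.1, -0.3, 7.9]
grip_width: 0.034
grip_force: 62.7
```

Emit:
drive_tool --increments '[{"dx":-0.005,"dy":0,"dz":-0.002,"rx":0,"ry":0,"rz":0,"fingers":-1},{"dx":0,"dy":0,"dz":0,"rx":0,"ry":0,"rz":0,"fingers":-1},{"dx":0,"dy":0,"dz":0,"rx":0,"ry":0,"rz":0,"fingers":-1},{"dx":0,"dy":0,"dz":0,"rx":0,"ry":0,"rz":0,"fingers":-1},{"dx":0,"dy":0,"dz":0,"rx":0,"ry":0,"rz":0,"fingers":-1}]'

```text
time: 28.15
tool_pos: [0.5994, 0.0175, 0.0319]
tcp_rot: [180.0, 0.0, -176.8]
wrist_force: [-0.2, 0.1, -1.0]
grip_width: 0.0342
grip_force: 61.8
```

Emit:
drive_tool --increments '[{"dx":-0.005,"dy":0,"dz":0,"rx":0,"ry":0,"rz":0,"fingers":-1},{"dx":0,"dy":0,"dz":0,"rx":0,"ry":0,"rz":0,"fingers":-1},{"dx":0,"dy":0,"dz":0,"rx":0,"ry":0,"rz":0,"fingers":-1},{"dx":0,"dy":0,"dz":0,"rx":0,"ry":0,"rz":0,"fingers":-1},{"dx":0,"dy":0,"dz":0,"rx":0,"ry":0,"rz":0,"fingers":-1}]'

```text
time: 28.65
tool_pos: [0.5995, 0.0176, 0.0318]
tcp_rot: [180.0, -0.1, -176.8]
wrist_force: [-5.0, 0.0, 2.8]
grip_width: 0.0344
grip_force: 62.2
```

Emit:
drive_tool --increments '[{"dx":-0.005,"dy":0,"dz":0,"rx":0,"ry":0,"rz":0,"fingers":-1},{"dx":0,"dy":0,"dz":0,"rx":0,"ry":0,"rz":0,"fingers":-1},{"dx":0,"dy":0,"dz":0,"rx":0,"ry":0,"rz":0,"fingers":-1},{"dx":0,"dy":0,"dz":0,"rx":0,"ry":0,"rz":0,"fingers":-1},{"dx":0,"dy":0,"dz":0,"rx":0,"ry":0,"rz":0,"fingers":-1}]'

```text
time: 29.15
tool_pos: [0.5996, 0.0176, 0.0317]
tcp_rot: [180.0, -0.2, -176.8]
wrist_force: [-10.7, -1.2, 7.1]
grip_width: 0.034
grip_force: 62.8
```

Emit:
drive_tool --increments '[{"dx":-0.005,"dy":0,"dz":0,"rx":0,"ry":0,"rz":0,"fingers":-1},{"dx":0,"dy":0,"dz":0,"rx":0,"ry":0,"rz":0,"fingers":-1},{"dx":0,"dy":0,"dz":0,"rx":0,"ry":0,"rz":0,"fingers":-1},{"dx":0,"dy":0,"dz":0,"rx":0,"ry":0,"rz":0,"fingers":-1},{"dx":0,"dy":0,"dz":0,"rx":0,"ry":0,"rz":0,"fingers":-1}]'

```text
time: 29.65
tool_pos: [0.5996, 0.0176, 0.0318]
tcp_rot: [180.0, -0.3, -176.8]
wrist_force: [-15.6, -2.7, 12.6]
grip_width: 0.0341
grip_force: 63.4
```

Run:
```python
from h import *
s=snap('wrist','w5')
```

```text
(no output)
```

View pics/w5.png

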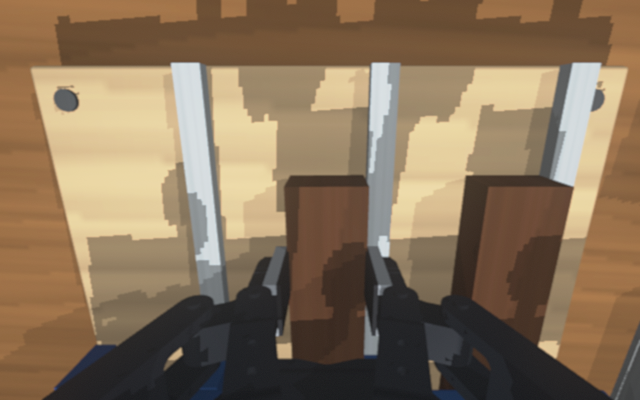

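Emit:
drive_tool --increments '[{"dx":0.003,"dy":0.006,"dz":-0.002,"rx":0,"ry":0,"rz":0,"fingers":-1},{"dx":0,"dy":0.006,"dz":0,"rx":0,"ry":0,"rz":0,"fingers":-1},{"dx":0,"dy":0,"dz":0,"rx":0,"ry":0,"rz":0,"fingers":-1},{"dx":0,"dy":0,"dz":0,"rx":0,"ry":0,"rz":0,"fingers":-1},{"dx":0,"dy":0,"dz":0,"rx":0,"ry":0,"rz":0,"fingers":-1}]'

```text
time: 30.2
tool_pos: [0.5996, 0.0186, 0.0319]
tcp_rot: [-179.9, -0.2, -176.8]
wrist_force: [-10.0, -16.7, 4.8]
grip_width: 0.0337
grip_force: 62.4
```

Emit:
drive_tool --increments '[{"dx":0,"dy":0.005,"dz":0,"rx":0,"ry":0,"rz":0,"fingers":-1},{"dx":0,"dy":0,"dz":0,"rx":0,"ry":0,"rz":0,"fingers":-1},{"dx":0,"dy":0,"dz":0,"rx":0,"ry":0,"rz":0,"fingers":-1},{"dx":0,"dy":0,"dz":0,"rx":0,"ry":0,"rz":0,"fingers":-1},{"dx":0,"dy":0,"dz":0,"rx":0,"ry":0,"rz":0,"fingers":-1}]'

```text
time: 30.7
tool_pos: [0.5996, 0.0188, 0.0319]
tcp_rot: [-179.9, -0.2, -176.8]
wrist_force: [-10.8, -25.8, 3.5]
grip_width: 0.0343
grip_force: 62.5
```

Emit:
drive_tool --increments '[{"dx":0,"dy":0.004,"dz":0,"rx":0,"ry":0,"rz":0,"fingers":-1},{"dx":0,"dy":0,"dz":0,"rx":0,"ry":0,"rz":0,"fingers":-1},{"dx":0,"dy":0,"dz":0,"rx":0,"ry":0,"rz":0,"fingers":-1},{"dx":0,"dy":0,"dz":0,"rx":0,"ry":0,"rz":0,"fingers":-1},{"dx":0,"dy":0,"dz":0,"rx":0,"ry":0,"rz":0,"fingers":-1}]'

```text
time: 31.2
tool_pos: [0.5996, 0.0189, 0.0319]
tcp_rot: [-179.9, -0.2, -176.8]
wrist_force: [-10.9, -34.8, 4.4]
grip_width: 0.0345
grip_force: 62.6
```

Emit:
drive_tool --increments '[{"dx":0,"dy":0,"dz":0,"rx":0,"ry":0,"rz":0,"fingers":0.3},{"dx":0,"dy":0,"dz":0,"rx":0,"ry":0,"rz":0,"fingers":0.3},{"dx":0,"dy":0,"dz":0,"rx":0,"ry":0,"rz":0,"fingers":0.3},{"dx":0,"dy":0,"dz":-0.1,"rx":0,"ry":0,"rz":0,"fingers":0.3},{"dx":0,"dy":0,"dz":-0.2,"rx":0,"ry":0,"rz":0,"fingers":0.3}]'

```text
time: 31.7
tool_pos: [0.5998, 0.0222, 0.0906]
tcp_rot: [180.0, -0.3, -176.8]
wrist_force: [1.1, 0.3, 0.6]
grip_width: 0.0554
grip_force: 0.0
```

Emit:
drive_tool --increments '[{"dx":0,"dy":0,"dz":-0.22,"rx":0,"ry":0,"rz":0,"fingers":1},{"dx":0,"dy":0,"dz":-0.22,"rx":0,"ry":0,"rz":0,"fingers":1},{"dx":0,"dy":0,"dz":-0.2,"rx":0,"ry":0,"rz":0,"fingers":1},{"dx":0.05,"dy":-0.215,"dz":0,"rx":0,"ry":0,"rz":0,"fingers":1},{"dx":0.05,"dy":-0.215,"dz":0,"rx":0,"ry":0,"rz":0,"fingers":1}]'

```text
time: 32.2
tool_pos: [0.5872, -0.065, 0.2222]
tcp_rot: [-180.0, 0.2, -176.6]
wrist_force: [0.4, -1.0, -1.5]
grip_width: 0.0855
grip_force: 0.0
```

Emit:
drive_tool --increments '[{"dx":0.05,"dy":-0.215,"dz":0,"rx":0,"ry":0,"rz":0,"fingers":1},{"dx":0.05,"dy":-0.215,"dz":0,"rx":0,"ry":0,"rz":0,"fingers":1},{"dx":0.05,"dy":-0.215,"dz":0,"rx":0,"ry":0,"rz":0,"fingers":1},{"dx":0.05,"dy":-0.215,"dz":0,"rx":0,"ry":0,"rz":0,"fingers":1},{"dx":0.05,"dy":-0.215,"dz":0,"rx":0,"ry":0,"rz":0,"fingers":1}]'

```text
time: 32.7
tool_pos: [0.548, -0.2841, 0.2206]
tcp_rot: [-180.0, 0.0, -176.8]
wrist_force: [1.0, -0.7, -0.1]
grip_width: 0.0857
grip_force: 0.0
```

Emit:
drive_tool --increments '[{"dx":0.05,"dy":-0.215,"dz":0,"rx":0,"ry":0,"rz":0,"fingers":1},{"dx":0.05,"dy":-0.215,"dz":0,"rx":0,"ry":0,"rz":0,"fingers":1},{"dx":0,"dy":0,"dz":0,"rx":0,"ry":0,"rz":0,"fingers":1},{"dx":0,"dy":0,"dz":0,"rx":0,"ry":0,"rz":0,"fingers":1},{"dx":0,"dy":0,"dz":0,"rx":0,"ry":0,"rz":0,"fingers":1}]'

```text
time: 33.2
tool_pos: [0.5332, -0.3686, 0.2202]
tcp_rot: [180.0, -0.0, -176.8]
wrist_force: [0.0, 0.8, -0.1]
grip_width: 0.0853
grip_force: 0.0
```

Run:
```python
from h import *
st=arm.state();print(st['time'],st['tool_pos'],st['tcp_rot'])
s=snap('wrist','w6');wal(s,.024)
f=s['frame'];hsv=cv2.cvtColor(f,cv2.COLOR_BGR2HSV)
rects(s,cv2.inRange(hsv,(24,150,80),(34,255,255)),0.0,300,'glue@0')
s=snap('side','s6');wal(s,.042,box=(240,170,360,280),amin=100)
```

```text
33.2 [ 0.53321399 -0.3686056   0.22022485] [ 1.79974878e+02 -5.00277550e-03 -1.76796143e+02]
wal 1534 (340, 260, 66, 54) [ 664.2 -313.9   84.9   50.5  -62.7]
wal 4022 (275, 52, 56, 151) [ 490.1 -393.6  150.    37.7   11.3]
glue@0 5721 (223, 253, 75, 111) [ 720.9 -442.4  169.1   87.   -13.5]
wal 286 (284, 234, 38, 14) [601.7 112.3  89.5  46.6   1.9]
wal 237 (285, 213, 36, 13) [606.   29.7  90.8  49.7   2.1]
```

Emit:
drive_tool --increments '[{"dx":0,"dy":0,"dz":0,"rx":0,"ry":0,"rz":-0.184,"fingers":1},{"dx":0.145,"dy":-0.027,"dz":0.15,"rx":0,"ry":0,"rz":0,"fingers":1},{"dx":0.145,"dy":-0.027,"dz":0.15,"rx":0,"ry":0,"rz":0,"fingers":1},{"dx":0.146,"dy":-0.026,"dz":0.15,"rx":0,"ry":0,"rz":0,"fingers":1},{"dx":0,"dy":0,"dz":0.2,"rx":0,"ry":0,"rz":0,"fingers":1}]' --newtons 70

```text
time: 33.8
tool_pos: [0.4491, -0.4029, 0.0906]
tcp_rot: [-179.9, 0.0, -168.6]
wrist_force: [-0.2, -0.9, -0.6]
grip_width: 0.0856
grip_force: 0.0
```

Emit:
drive_tool --increments '[{"dx":0,"dy":0,"dz":0.2,"rx":0,"ry":0,"rz":0,"fingers":1},{"dx":0,"dy":0,"dz":0.191,"rx":0,"ry":0,"rz":0,"fingers":1},{"dx":0,"dy":0,"dz":0,"rx":0,"ry":0,"rz":0,"fingers":1},{"dx":0,"dy":0,"dz":0,"rx":0,"ry":0,"rz":0,"fingers":-1},{"dx":0,"dy":0,"dz":0,"rx":0,"ry":0,"rz":0,"fingers":-1}]'

```text
time: 34.3
tool_pos: [0.452, -0.4031, 0.0142]
tcp_rot: [-179.9, 0.1, -168.5]
wrist_force: [-0.0, 0.1, 0.5]
grip_width: 0.0592
grip_force: 0.0
```

Emit:
drive_tool --increments '[{"dx":0,"dy":0,"dz":0,"rx":0,"ry":0,"rz":0,"fingers":-1},{"dx":0,"dy":0,"dz":0,"rx":0,"ry":0,"rz":0,"fingers":-1},{"dx":0,"dy":0,"dz":0,"rx":0,"ry":0,"rz":0,"fingers":-1},{"dx":0,"dy":0,"dz":0,"rx":0,"ry":0,"rz":0,"fingers":-1},{"dx":0,"dy":0,"dz":0,"rx":0,"ry":0,"rz":0,"fingers":-1}]'

```text
time: 34.8
tool_pos: [0.4517, -0.4033, 0.0144]
tcp_rot: [-179.9, 0.1, -168.5]
wrist_force: [-1.1, 2.7, 17.4]
grip_width: 0.034
grip_force: 69.0
```

Emit:
drive_tool --increments '[{"dx":0,"dy":0,"dz":-0.19,"rx":0,"ry":0,"rz":0,"fingers":-1},{"dx":0,"dy":0,"dz":-0.19,"rx":0,"ry":0,"rz":0,"fingers":-1},{"dx":0,"dy":0,"dz":-0.18,"rx":0,"ry":0,"rz":0,"fingers":-1},{"dx":0,"dy":0,"dz":0,"rx":0,"ry":0,"rz":0.18,"fingers":-1},{"dx":0,"dy":0,"dz":0,"rx":0,"ry":0,"rz":0.007,"fingers":-1}]'

```text
time: 35.3
tool_pos: [0.4514, -0.4032, 0.1264]
tcp_rot: [-179.8, 0.1, -177.1]
wrist_force: [-0.5, 0.2, -1.9]
grip_width: 0.0336
grip_force: 71.3
```

Emit:
drive_tool --increments '[{"dx":-0.06,"dy":0.203,"dz":0,"rx":0,"ry":0,"rz":0,"fingers":-1},{"dx":-0.06,"dy":0.203,"dz":0,"rx":0,"ry":0,"rz":0,"fingers":-1},{"dx":-0.06,"dy":0.203,"dz":0,"rx":0,"ry":0,"rz":0,"fingers":-1},{"dx":-0.06,"dy":0.203,"dz":0,"rx":0,"ry":0,"rz":0,"fingers":-1},{"dx":-0.06,"dy":0.203,"dz":0,"rx":0,"ry":0,"rz":0,"fingers":-1}]'

```text
time: 35.8
tool_pos: [0.4995, -0.1949, 0.1238]
tcp_rot: [180.0, -0.0, -176.7]
wrist_force: [-0.2, -0.9, -1.1]
grip_width: 0.0338
grip_force: 71.3
```

Emit:
drive_tool --increments '[{"dx":-0.06,"dy":0.203,"dz":0,"rx":0,"ry":0,"rz":0,"fingers":-1},{"dx":-0.06,"dy":0.203,"dz":0,"rx":0,"ry":0,"rz":0,"fingers":-1},{"dx":-0.058,"dy":0.207,"dz":0,"rx":0,"ry":0,"rz":0,"fingers":-1},{"dx":0,"dy":0,"dz":0,"rx":0,"ry":0,"rz":0,"fingers":-1},{"dx":0,"dy":0,"dz":0,"rx":0,"ry":0,"rz":0,"fingers":-1}]'

```text
time: 36.3
tool_pos: [0.5286, -0.0713, 0.1238]
tcp_rot: [180.0, -0.0, -176.7]
wrist_force: [1.1, -0.5, -0.6]
grip_width: 0.0335
grip_force: 71.3
```

Emit:
drive_tool --increments '[{"dx":0,"dy":0,"dz":0,"rx":0,"ry":0,"rz":0,"fingers":-1},{"dx":0,"dy":0,"dz":0,"rx":0,"ry":0,"rz":0,"fingers":-1},{"dx":0,"dy":0,"dz":0,"rx":0,"ry":0,"rz":0,"fingers":-1},{"dx":0,"dy":0,"dz":0,"rx":0,"ry":0,"rz":0,"fingers":-1},{"dx":0,"dy":0,"dz":0,"rx":0,"ry":0,"rz":0,"fingers":-1}]'

```text
time: 36.8
tool_pos: [0.5289, -0.0728, 0.1241]
tcp_rot: [180.0, 0.0, -177.0]
wrist_force: [-0.2, 0.7, -0.6]
grip_width: 0.0341
grip_force: 71.3
```

Run:
```python
from h import *
st=arm.state();print(st['time'],st['tool_pos'],st['tcp_rot'])
go(.5290,-.0715,.0350,-176.92)
```

```text
36.8 [ 0.52886319 -0.07278656  0.12409553] [ 1.79999742e+02  2.36603667e-04 -1.76998873e+02]
go [-0.001  0.006  0.445] rz -0.002
```

Emit:
drive_tool --increments '[{"dx":0,"dy":0.006,"dz":0.15,"rx":0,"ry":0,"rz":-0.002,"fingers":-1},{"dx":0,"dy":0,"dz":0.15,"rx":0,"ry":0,"rz":0,"fingers":-1},{"dx":0,"dy":0,"dz":0.145,"rx":0,"ry":0,"rz":0,"fingers":-1},{"dx":0,"dy":0,"dz":0,"rx":0,"ry":0,"rz":0,"fingers":-1},{"dx":0,"dy":0,"dz":0,"rx":0,"ry":0,"rz":0,"fingers":-1}]'

```text
time: 37.3
tool_pos: [0.5286, -0.0712, 0.0352]
tcp_rot: [180.0, -0.1, -176.9]
wrist_force: [0.3, 0.4, -1.0]
grip_width: 0.034
grip_force: 77.8
```

Emit:
drive_tool --increments '[{"dx":-0.08,"dy":0,"dz":0,"rx":0,"ry":0,"rz":0,"fingers":-1},{"dx":-0.08,"dy":0,"dz":0,"rx":0,"ry":0,"rz":0,"fingers":-1},{"dx":-0.08,"dy":0,"dz":0,"rx":0,"ry":0,"rz":0,"fingers":-1},{"dx":-0.06,"dy":0,"dz":0,"rx":0,"ry":0,"rz":0,"fingers":-1},{"dx":0,"dy":0,"dz":0,"rx":0,"ry":0,"rz":0,"fingers":-1}]'

```text
time: 37.8
tool_pos: [0.5898, -0.068, 0.0363]
tcp_rot: [-180.0, 0.1, -176.9]
wrist_force: [0.9, 0.5, -6.3]
grip_width: 0.0339
grip_force: 77.1
```

Emit:
drive_tool --increments '[{"dx":0,"dy":0,"dz":0.008,"rx":0,"ry":0,"rz":0,"fingers":-1},{"dx":-0.025,"dy":0,"dz":0.004,"rx":0,"ry":0,"rz":0,"fingers":-1},{"dx":-0.02,"dy":0,"dz":0,"rx":0,"ry":0,"rz":0,"fingers":-1},{"dx":0,"dy":0,"dz":0,"rx":0,"ry":0,"rz":0,"fingers":-1},{"dx":0,"dy":0,"dz":0,"rx":0,"ry":0,"rz":0,"fingers":-1}]'

```text
time: 38.3
tool_pos: [0.598, -0.0674, 0.0329]
tcp_rot: [-180.0, 0.0, -176.9]
wrist_force: [-0.1, -0.7, -1.1]
grip_width: 0.0338
grip_force: 77.8
```

Emit:
drive_tool --increments '[{"dx":-0.005,"dy":0,"dz":0,"rx":0,"ry":0,"rz":0,"fingers":-1},{"dx":0,"dy":0,"dz":0,"rx":0,"ry":0,"rz":0,"fingers":-1},{"dx":0,"dy":0,"dz":0,"rx":0,"ry":0,"rz":0,"fingers":-1},{"dx":0,"dy":0,"dz":0,"rx":0,"ry":0,"rz":0,"fingers":-1},{"dx":0,"dy":0,"dz":0,"rx":0,"ry":0,"rz":0,"fingers":-1}]'

```text
time: 38.8
tool_pos: [0.5986, -0.0673, 0.0327]
tcp_rot: [180.0, -0.0, -176.9]
wrist_force: [-2.3, 0.5, -0.7]
grip_width: 0.0342
grip_force: 77.8
```

Emit:
drive_tool --increments '[{"dx":-0.005,"dy":0,"dz":0,"rx":0,"ry":0,"rz":0,"fingers":-1},{"dx":0,"dy":0,"dz":0,"rx":0,"ry":0,"rz":0,"fingers":-1},{"dx":0,"dy":0,"dz":0,"rx":0,"ry":0,"rz":0,"fingers":-1},{"dx":0,"dy":0,"dz":0,"rx":0,"ry":0,"rz":0,"fingers":-1},{"dx":0,"dy":0,"dz":0,"rx":0,"ry":0,"rz":0,"fingers":-1}]'

```text
time: 39.3
tool_pos: [0.5986, -0.0672, 0.0324]
tcp_rot: [180.0, -0.1, -176.9]
wrist_force: [-6.7, -1.6, 0.5]
grip_width: 0.0339
grip_force: 78.0
```

Emit:
drive_tool --increments '[{"dx":-0.003,"dy":0.008,"dz":0.002,"rx":0,"ry":0,"rz":0,"fingers":-1},{"dx":0,"dy":0.008,"dz":0,"rx":0,"ry":0,"rz":0,"fingers":-1},{"dx":0,"dy":0,"dz":0,"rx":0,"ry":0,"rz":0,"fingers":-1},{"dx":0,"dy":0,"dz":0,"rx":0,"ry":0,"rz":0,"fingers":-1},{"dx":0,"dy":0,"dz":0,"rx":0,"ry":0,"rz":0,"fingers":-1}]'

```text
time: 39.8
tool_pos: [0.5987, -0.0665, 0.0323]
tcp_rot: [-179.9, -0.1, -176.8]
wrist_force: [-12.3, -29.2, 4.1]
grip_width: 0.0339
grip_force: 78.4
```

Emit:
drive_tool --increments '[{"dx":0,"dy":0.005,"dz":0,"rx":0,"ry":0,"rz":0,"fingers":-1},{"dx":0,"dy":0,"dz":0,"rx":0,"ry":0,"rz":0,"fingers":-1},{"dx":0,"dy":0,"dz":0,"rx":0,"ry":0,"rz":0,"fingers":-1},{"dx":0,"dy":0,"dz":0,"rx":0,"ry":0,"rz":0,"fingers":-1},{"dx":0,"dy":0,"dz":0,"rx":0,"ry":0,"rz":0,"fingers":-1}]'

```text
time: 40.3
tool_pos: [0.5987, -0.0664, 0.0323]
tcp_rot: [-179.8, -0.1, -176.8]
wrist_force: [-13.3, -38.3, 4.1]
grip_width: 0.034
grip_force: 78.3
```

Emit:
drive_tool --increments '[{"dx":0,"dy":0.005,"dz":0,"rx":0,"ry":0,"rz":0,"fingers":-1},{"dx":0,"dy":0,"dz":0,"rx":0,"ry":0,"rz":0,"fingers":-1},{"dx":0,"dy":0,"dz":0,"rx":0,"ry":0,"rz":0,"fingers":-1},{"dx":0,"dy":0,"dz":0,"rx":0,"ry":0,"rz":0,"fingers":-1},{"dx":0,"dy":0,"dz":0,"rx":0,"ry":0,"rz":0,"fingers":-1}]'

```text
time: 40.8
tool_pos: [0.5987, -0.0662, 0.0323]
tcp_rot: [-179.8, -0.1, -176.8]
wrist_force: [-13.9, -47.7, 3.8]
grip_width: 0.0332
grip_force: 78.4
```

Emit:
drive_tool --increments '[{"dx":0,"dy":0,"dz":0,"rx":0,"ry":0,"rz":0,"fingers":0.3},{"dx":0,"dy":0,"dz":0,"rx":0,"ry":0,"rz":0,"fingers":0.3},{"dx":0,"dy":0,"dz":0,"rx":0,"ry":0,"rz":0,"fingers":0.3},{"dx":0,"dy":0,"dz":-0.1,"rx":0,"ry":0,"rz":0,"fingers":0.3},{"dx":0,"dy":0,"dz":-0.2,"rx":0,"ry":0,"rz":0,"fingers":0.3}]'

```text
time: 41.3
tool_pos: [0.5984, -0.0614, 0.0906]
tcp_rot: [179.9, -0.3, -176.8]
wrist_force: [-0.8, -0.5, 0.0]
grip_width: 0.0558
grip_force: 0.0
```

Emit:
drive_tool --increments '[{"dx":0,"dy":0,"dz":-0.22,"rx":0,"ry":0,"rz":0,"fingers":1},{"dx":0,"dy":0,"dz":-0.22,"rx":0,"ry":0,"rz":0,"fingers":1},{"dx":0,"dy":0,"dz":-0.22,"rx":0,"ry":0,"rz":0,"fingers":1},{"dx":-0.09,"dy":0.2,"dz":0,"rx":0,"ry":0,"rz":0,"fingers":1},{"dx":-0.09,"dy":0.21,"dz":0,"rx":0,"ry":0,"rz":0,"fingers":1}]'

```text
time: 41.8
tool_pos: [0.6329, 0.0223, 0.2266]
tcp_rot: [-180.0, 0.2, -177.0]
wrist_force: [0.7, 0.2, -1.3]
grip_width: 0.0852
grip_force: 0.0
```

Emit:
drive_tool --increments '[{"dx":0,"dy":0,"dz":0,"rx":0,"ry":0,"rz":0,"fingers":1},{"dx":0,"dy":0,"dz":0,"rx":0,"ry":0,"rz":0,"fingers":1},{"dx":0,"dy":0,"dz":0,"rx":0,"ry":0,"rz":0,"fingers":1},{"dx":0,"dy":0,"dz":0,"rx":0,"ry":0,"rz":0,"fingers":1},{"dx":0,"dy":0,"dz":0,"rx":0,"ry":0,"rz":0,"fingers":1}]'

```text
time: 42.3
tool_pos: [0.6314, 0.0209, 0.2243]
tcp_rot: [-180.0, -0.0, -176.9]
wrist_force: [0.4, 0.0, -0.1]
grip_width: 0.0856
grip_force: 0.0
```

Run:
```python
from h import *
st=arm.state();print(st['time'],st['tool_pos'],st['tcp_rot'])
s=snap('wrist','w7');wal(s,.042)
```

```text
42.3 [0.63137135 0.02092788 0.22426465] [-1.79996719e+02 -9.05012898e-03 -1.76934181e+02]
wal 491 (386, 357, 40, 20) [863.7 130.8  48.4  28.4  89.8]
wal 1060 (241, 351, 132, 25) [865.4   9.3 161.9  36.4 -86.8]
wal 1462 (514, 191, 37, 52) [661.7 240.9  56.2  32.7   5.7]
wal 1464 (575, 188, 40, 51) [654.  305.4  55.6  32.7   5.6]
wal 2368 (392, 105, 40, 85) [596.7 103.7  83.2  35.6   3.5]
wal 2292 (308, 105, 35, 84) [600.9  18.7  81.8  34.    3.9]
wal 2287 (220, 105, 40, 84) [605.4 -65.3  82.7  35.6   2. ]
```

View pics/w7.png

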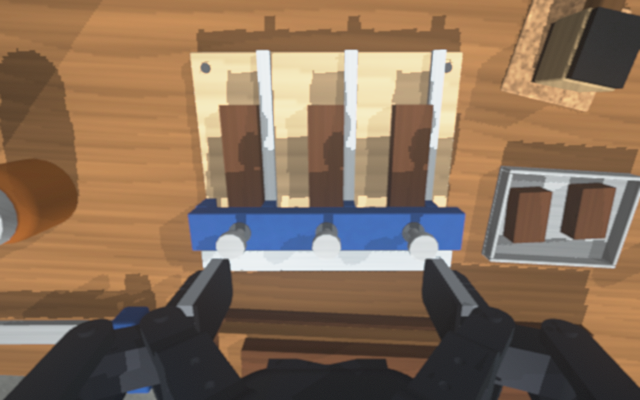

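Emit:
drive_tool --increments '[{"dx":0.057,"dy":0.194,"dz":0,"rx":0,"ry":0,"rz":0,"fingers":1},{"dx":0.057,"dy":0.194,"dz":0,"rx":0,"ry":0,"rz":0,"fingers":1},{"dx":0.057,"dy":0.194,"dz":0,"rx":0,"ry":0,"rz":0,"fingers":1},{"dx":0.057,"dy":0.194,"dz":0,"rx":0,"ry":0,"rz":0,"fingers":1},{"dx":0.057,"dy":0.194,"dz":0,"rx":0,"ry":0,"rz":0,"fingers":1}]'

```text
time: 42.85
tool_pos: [0.5635, 0.2133, 0.2244]
tcp_rot: [180.0, 0.0, -176.9]
wrist_force: [0.6, 0.4, 0.2]
grip_width: 0.0853
grip_force: 0.0
```

Emit:
drive_tool --increments '[{"dx":0.057,"dy":0.194,"dz":0,"rx":0,"ry":0,"rz":0,"fingers":1},{"dx":0,"dy":0,"dz":0,"rx":0,"ry":0,"rz":0,"fingers":1},{"dx":0,"dy":0,"dz":0,"rx":0,"ry":0,"rz":0,"fingers":1},{"dx":0,"dy":0,"dz":0,"rx":0,"ry":0,"rz":0,"fingers":1},{"dx":0,"dy":0,"dz":0,"rx":0,"ry":0,"rz":0,"fingers":1}]'

```text
time: 43.35
tool_pos: [0.551, 0.2493, 0.2243]
tcp_rot: [-180.0, -0.0, -177.0]
wrist_force: [-0.0, -0.1, 0.0]
grip_width: 0.0853
grip_force: 0.0
```

Run:
```python
from h import *
st=arm.state();print(st['time'],st['tool_pos'],st['tcp_rot'])
s=snap('wrist','w8');f=s['frame']
m=cv2.inRange(f,(0,0,0),(75,75,75));m[230:]=0
rects(s,m,.064,500,'top')
f=cv2.rectangle(f.copy(),(0,0),(1,1),0)
print([f[y,x].tolist() for x,y in((340,20),(345,60),(335,90))])
```

```text
43.35 [0.55101125 0.24933498 0.22429887] [-1.79990916e+02 -9.33084549e-04 -1.76958375e+02]
top 2868 (309, 96, 59, 67) [500.5 257.2  53.7  45.5  -7.5]
[[55, 81, 111], [85, 132, 184], [59, 89, 121]]
```

View pics/w8.png

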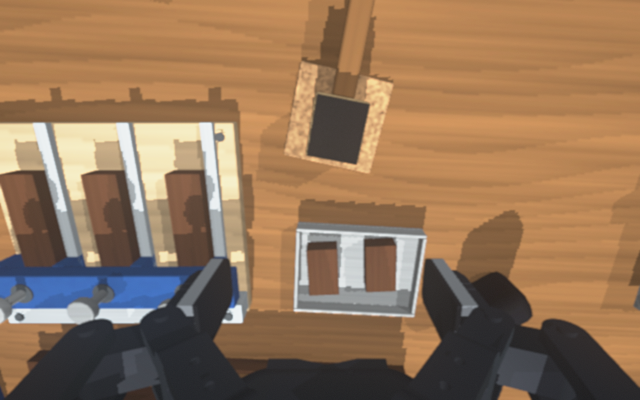

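Emit:
drive_tool --increments '[{"dx":0,"dy":0,"dz":0,"rx":0,"ry":0,"rz":0.117,"fingers":1},{"dx":0,"dy":0,"dz":0,"rx":0,"ry":0,"rz":0.117,"fingers":1},{"dx":0.17,"dy":0.002,"dz":0.1,"rx":0,"ry":0,"rz":0,"fingers":1},{"dx":0.168,"dy":0.002,"dz":0.1,"rx":0,"ry":0,"rz":0,"fingers":1},{"dx":0.168,"dy":0.002,"dz":0.1,"rx":0,"ry":0,"rz":0,"fingers":1}]' --newtons 120

```text
time: 43.9
tool_pos: [0.4497, 0.264, 0.1638]
tcp_rot: [180.0, 0.0, 172.5]
wrist_force: [-0.6, 0.9, -0.1]
grip_width: 0.0857
grip_force: 0.0
```

Emit:
drive_tool --increments '[{"dx":0,"dy":0,"dz":0,"rx":0,"ry":0,"rz":0,"fingers":1},{"dx":0,"dy":0,"dz":0.2,"rx":0,"ry":0,"rz":0,"fingers":1},{"dx":0,"dy":0,"dz":0.2,"rx":0,"ry":0,"rz":0,"fingers":1},{"dx":0,"dy":0,"dz":0.2,"rx":0,"ry":0,"rz":0,"fingers":1},{"dx":0,"dy":0,"dz":0.14,"rx":0,"ry":0,"rz":0,"fingers":1}]'

```text
time: 44.4
tool_pos: [0.4507, 0.2639, 0.0144]
tcp_rot: [-180.0, -0.0, 172.5]
wrist_force: [0.7, 0.7, 0.4]
grip_width: 0.0854
grip_force: 0.0
```

Emit:
drive_tool --increments '[{"dx":0,"dy":0,"dz":0,"rx":0,"ry":0,"rz":0,"fingers":1},{"dx":0,"dy":0,"dz":0,"rx":0,"ry":0,"rz":0,"fingers":-1},{"dx":0,"dy":0,"dz":0,"rx":0,"ry":0,"rz":0,"fingers":-1},{"dx":0,"dy":0,"dz":0,"rx":0,"ry":0,"rz":0,"fingers":-1},{"dx":0,"dy":0,"dz":0,"rx":0,"ry":0,"rz":0,"fingers":-1}]'

```text
time: 44.9
tool_pos: [0.4511, 0.2651, 0.0175]
tcp_rot: [179.9, 0.1, 172.6]
wrist_force: [1.1, 0.1, 1.2]
grip_width: 0.0282
grip_force: 0.0
```

Emit:
drive_tool --increments '[{"dx":0,"dy":0,"dz":0,"rx":0,"ry":0,"rz":0,"fingers":-1},{"dx":0,"dy":0,"dz":0,"rx":0,"ry":0,"rz":0,"fingers":-1},{"dx":0,"dy":0,"dz":0,"rx":0,"ry":0,"rz":0,"fingers":-1},{"dx":0,"dy":0,"dz":0,"rx":0,"ry":0,"rz":0,"fingers":-1},{"dx":0,"dy":0,"dz":0,"rx":0,"ry":0,"rz":0,"fingers":-1}]'

```text
time: 45.4
tool_pos: [0.4509, 0.265, 0.0175]
tcp_rot: [180.0, 0.1, 172.6]
wrist_force: [-2.2, -3.1, 17.3]
grip_width: 0.0203
grip_force: 115.8
```

Run:
```python
from h import *
st=arm.state();p=st['tool_pos'];print(st['time'],p,st['tcp_rot'],st['wrist_force'],st['wrist_torque'])
# caps relative: press with cap at mallet local x=-10; TCP at local -50
a=np.radians(3.08);u=np.array([np.cos(a),np.sin(a)])
for n,c in(('1',(.6743,.1089)),('2',(.6788,.0252)),('3',(.6833,-.0583))):
    t=np.array(c)-.04*u; print(n,np.round(t,4))
```

```text
45.4 [0.45085888 0.26495005 0.01751559] [1.79956204e+02 7.73056800e-02 1.72617148e+02] [-2.19897166 -3.12455889 17.25086707] [-0.68835093  0.06561491  0.04329765]
1 [0.6344 0.1068]
2 [0.6389 0.0231]
3 [ 0.6434 -0.0604]
```

Emit:
drive_tool --increments '[{"dx":0,"dy":0,"dz":-0.18,"rx":0,"ry":0,"rz":0,"fingers":-1},{"dx":0,"dy":0,"dz":-0.18,"rx":0,"ry":0,"rz":0,"fingers":-1},{"dx":0,"dy":0,"dz":-0.18,"rx":0,"ry":0,"rz":0,"fingers":-1},{"dx":0,"dy":0,"dz":-0.173,"rx":0,"ry":0,"rz":-0.116,"fingers":-1},{"dx":0,"dy":0,"dz":0,"rx":0,"ry":0,"rz":-0.117,"fingers":-1}]'

```text
time: 45.9
tool_pos: [0.4523, 0.2659, 0.1634]
tcp_rot: [179.8, 0.4, -176.7]
wrist_force: [0.2, -0.3, -4.1]
grip_width: 0.0199
grip_force: 118.8
```

Emit:
drive_tool --increments '[{"dx":-0.146,"dy":-0.14,"dz":0,"rx":0,"ry":0,"rz":0,"fingers":-1},{"dx":-0.146,"dy":-0.14,"dz":0,"rx":0,"ry":0,"rz":0,"fingers":-1},{"dx":-0.146,"dy":-0.14,"dz":0,"rx":0,"ry":0,"rz":0,"fingers":-1},{"dx":-0.146,"dy":-0.14,"dz":0,"rx":0,"ry":0,"rz":0,"fingers":-1},{"dx":-0.146,"dy":-0.14,"dz":0,"rx":0,"ry":0,"rz":0,"fingers":-1}]'

```text
time: 46.4
tool_pos: [0.6043, 0.1315, 0.159]
tcp_rot: [180.0, -0.0, -176.9]
wrist_force: [-0.8, 0.9, -4.7]
grip_width: 0.0204
grip_force: 118.6
```

Emit:
drive_tool --increments '[{"dx":-0.144,"dy":-0.138,"dz":0,"rx":0,"ry":0,"rz":0,"fingers":-1},{"dx":0,"dy":0,"dz":0,"rx":0,"ry":0,"rz":0,"fingers":-1},{"dx":0,"dy":0,"dz":0,"rx":0,"ry":0,"rz":0,"fingers":-1},{"dx":0,"dy":0,"dz":0,"rx":0,"ry":0,"rz":0,"fingers":-1},{"dx":0,"dy":0,"dz":0,"rx":0,"ry":0,"rz":0,"fingers":-1}]'

```text
time: 46.9
tool_pos: [0.633, 0.1075, 0.1589]
tcp_rot: [180.0, -0.0, -176.9]
wrist_force: [-0.1, -0.2, -4.5]
grip_width: 0.0201
grip_force: 119.0
```

Run:
```python
from h import *
st=arm.state();p=st['tool_pos'];print(st['time'],p,st['tcp_rot'],st['wrist_force'],st['grip_force'])
go(.6344,.1068,.1265,-176.92)
s=snap('scene','c9');f=s['frame'];cv2.imwrite('pics/c9c.png',cv2.resize(f[150:290,230:430],(800,560),interpolation=cv2.INTER_CUBIC))
```

```text
46.9 [0.63301962 0.1075224  0.15891563] [ 1.79997274e+02 -3.76291495e-02 -1.76861523e+02] [-0.10516841 -0.23855987 -4.51365675] 119.00572299957275
go [-0.007 -0.004  0.162] rz 0.001
```

View pics/c9c.png

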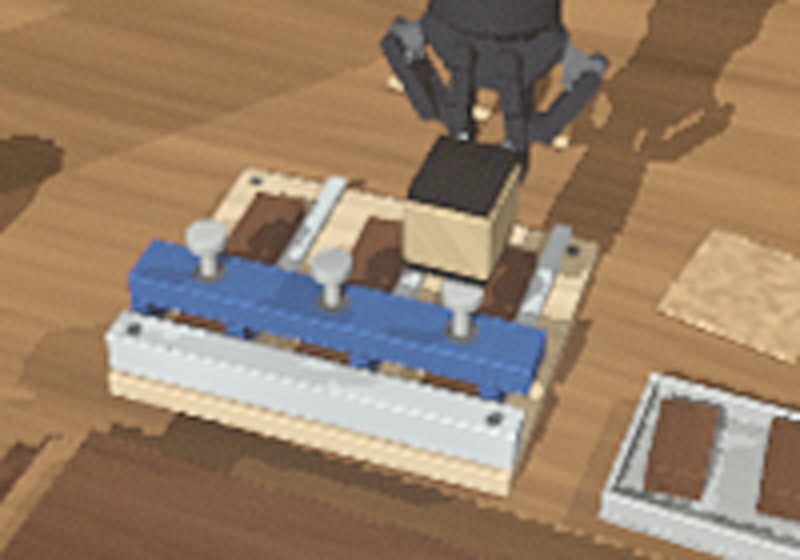

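Emit:
drive_tool --increments '[{"dx":-0.007,"dy":-0.004,"dz":0.05,"rx":0,"ry":0,"rz":0,"fingers":-1},{"dx":0,"dy":0,"dz":0.06,"rx":0,"ry":0,"rz":0,"fingers":-1},{"dx":0,"dy":0,"dz":0.05,"rx":0,"ry":0,"rz":0,"fingers":-1},{"dx":0,"dy":0,"dz":0.02,"rx":0,"ry":0,"rz":0,"fingers":-1},{"dx":0,"dy":0,"dz":0.02,"rx":0,"ry":0,"rz":0,"fingers":-1}]'

```text
time: 47.45
tool_pos: [0.6348, 0.106, 0.1183]
tcp_rot: [-180.0, -0.1, -176.9]
wrist_force: [-4.1, -0.1, 3.4]
grip_width: 0.02
grip_force: 119.6
```

Emit:
drive_tool --increments '[{"dx":0,"dy":0,"dz":0.02,"rx":0,"ry":0,"rz":0,"fingers":-1},{"dx":0,"dy":0,"dz":0.02,"rx":0,"ry":0,"rz":0,"fingers":-1},{"dx":0,"dy":0,"dz":0.02,"rx":0,"ry":0,"rz":0,"fingers":-1},{"dx":0,"dy":0,"dz":0.02,"rx":0,"ry":0,"rz":0,"fingers":-1},{"dx":0,"dy":0,"dz":0,"rx":0,"ry":0,"rz":0,"fingers":-1}]'

```text
time: 47.95
tool_pos: [0.6355, 0.1061, 0.1024]
tcp_rot: [180.0, 0.0, -176.9]
wrist_force: [0.6, 0.6, -4.3]
grip_width: 0.0198
grip_force: 119.1
```

Emit:
drive_tool --increments '[{"dx":0,"dy":0,"dz":0.02,"rx":0,"ry":0,"rz":0,"fingers":-1},{"dx":0,"dy":0,"dz":0.015,"rx":0,"ry":0,"rz":0,"fingers":-1},{"dx":0,"dy":0,"dz":0.01,"rx":0,"ry":0,"rz":0,"fingers":-1},{"dx":0,"dy":0,"dz":0,"rx":0,"ry":0,"rz":0,"fingers":-1},{"dx":0,"dy":0,"dz":0,"rx":0,"ry":0,"rz":0,"fingers":-1}]'

```text
time: 48.45
tool_pos: [0.6357, 0.1061, 0.0938]
tcp_rot: [180.0, 0.0, -176.9]
wrist_force: [1.2, -0.4, -2.4]
grip_width: 0.02
grip_force: 119.6
```

Emit:
drive_tool --increments '[{"dx":0,"dy":0,"dz":0.005,"rx":0,"ry":0,"rz":0,"fingers":-1},{"dx":0,"dy":0,"dz":0.005,"rx":0,"ry":0,"rz":0,"fingers":-1},{"dx":0,"dy":0,"dz":0,"rx":0,"ry":0,"rz":0,"fingers":-1},{"dx":0,"dy":0,"dz":0,"rx":0,"ry":0,"rz":0,"fingers":-1},{"dx":0,"dy":0,"dz":0,"rx":0,"ry":0,"rz":0,"fingers":-1}]'

```text
time: 48.95
tool_pos: [0.6356, 0.1061, 0.0933]
tcp_rot: [180.0, 0.1, -176.9]
wrist_force: [-8.8, -1.2, 21.6]
grip_width: 0.0198
grip_force: 122.9
```

Emit:
drive_tool --increments '[{"dx":0,"dy":0,"dz":0.005,"rx":0,"ry":0,"rz":0,"fingers":-1},{"dx":0,"dy":0,"dz":0,"rx":0,"ry":0,"rz":0,"fingers":-1},{"dx":0,"dy":0,"dz":0,"rx":0,"ry":0,"rz":0,"fingers":-1},{"dx":0,"dy":0,"dz":0,"rx":0,"ry":0,"rz":0,"fingers":-1},{"dx":0,"dy":0,"dz":0,"rx":0,"ry":0,"rz":0,"fingers":-1}]'

```text
time: 49.45
tool_pos: [0.6354, 0.1061, 0.093]
tcp_rot: [180.0, 0.1, -176.9]
wrist_force: [-13.2, -1.3, 34.2]
grip_width: 0.0203
grip_force: 124.7
```

Emit:
drive_tool --increments '[{"dx":0,"dy":0,"dz":0.005,"rx":0,"ry":0,"rz":0,"fingers":-1},{"dx":0,"dy":0,"dz":0,"rx":0,"ry":0,"rz":0,"fingers":-1},{"dx":0,"dy":0,"dz":0,"rx":0,"ry":0,"rz":0,"fingers":-1},{"dx":0,"dy":0,"dz":0,"rx":0,"ry":0,"rz":0,"fingers":-1},{"dx":0,"dy":0,"dz":0,"rx":0,"ry":0,"rz":0,"fingers":-1}]'

```text
time: 49.95
tool_pos: [0.6354, 0.1061, 0.0928]
tcp_rot: [180.0, 0.1, -176.9]
wrist_force: [-17.8, -3.0, 44.7]
grip_width: 0.02
grip_force: 126.4
```

Emit:
drive_tool --increments '[{"dx":0,"dy":0,"dz":-0.1,"rx":0,"ry":0,"rz":0,"fingers":-1},{"dx":0,"dy":0,"dz":-0.125,"rx":0,"ry":0,"rz":0,"fingers":-1},{"dx":0,"dy":0,"dz":-0.125,"rx":0,"ry":0,"rz":0,"fingers":-1},{"dx":0,"dy":0,"dz":0,"rx":0,"ry":0,"rz":0,"fingers":-1},{"dx":0.002,"dy":-0.208,"dz":0,"rx":0,"ry":0,"rz":0,"fingers":-1}]'

```text
time: 50.45
tool_pos: [0.6373, 0.0677, 0.1598]
tcp_rot: [179.9, 0.1, -176.7]
wrist_force: [1.1, -0.8, -3.6]
grip_width: 0.0201
grip_force: 119.0
```

Emit:
drive_tool --increments '[{"dx":0.002,"dy":-0.208,"dz":0,"rx":0,"ry":0,"rz":0,"fingers":-1},{"dx":0,"dy":0,"dz":0,"rx":0,"ry":0,"rz":0,"fingers":-1},{"dx":0,"dy":0,"dz":0,"rx":0,"ry":0,"rz":0,"fingers":-1},{"dx":0,"dy":0,"dz":0,"rx":0,"ry":0,"rz":0,"fingers":-1},{"dx":0,"dy":0,"dz":0,"rx":0,"ry":0,"rz":0,"fingers":-1}]'

```text
time: 50.95
tool_pos: [0.6387, 0.0238, 0.1593]
tcp_rot: [180.0, -0.0, -176.9]
wrist_force: [0.1, -0.0, -4.3]
grip_width: 0.02
grip_force: 119.2
```

Emit:
drive_tool --increments '[{"dx":0,"dy":0,"dz":0.06,"rx":0,"ry":0,"rz":0,"fingers":-1},{"dx":0,"dy":0,"dz":0.06,"rx":0,"ry":0,"rz":0,"fingers":-1},{"dx":0,"dy":0,"dz":0.05,"rx":0,"ry":0,"rz":0,"fingers":-1},{"dx":0,"dy":0,"dz":0.02,"rx":0,"ry":0,"rz":0,"fingers":-1},{"dx":0,"dy":0,"dz":0.02,"rx":0,"ry":0,"rz":0,"fingers":-1}]'

```text
time: 51.45
tool_pos: [0.6386, 0.0231, 0.1172]
tcp_rot: [180.0, -0.1, -176.9]
wrist_force: [-3.8, -0.3, 1.9]
grip_width: 0.0202
grip_force: 119.8
```

Emit:
drive_tool --increments '[{"dx":0,"dy":0,"dz":0.02,"rx":0,"ry":0,"rz":0,"fingers":-1},{"dx":0,"dy":0,"dz":0.02,"rx":0,"ry":0,"rz":0,"fingers":-1},{"dx":0,"dy":0,"dz":0.02,"rx":0,"ry":0,"rz":0,"fingers":-1},{"dx":0,"dy":0,"dz":0.02,"rx":0,"ry":0,"rz":0,"fingers":-1},{"dx":0,"dy":0,"dz":0.02,"rx":0,"ry":0,"rz":0,"fingers":-1}]'

```text
time: 51.95
tool_pos: [0.6391, 0.023, 0.0978]
tcp_rot: [180.0, 0.0, -176.9]
wrist_force: [-4.0, 1.5, 4.1]
grip_width: 0.0199
grip_force: 120.0
```

Emit:
drive_tool --increments '[{"dx":0,"dy":0,"dz":0.015,"rx":0,"ry":0,"rz":0,"fingers":-1},{"dx":0,"dy":0,"dz":0.01,"rx":0,"ry":0,"rz":0,"fingers":-1},{"dx":0,"dy":0,"dz":0.005,"rx":0,"ry":0,"rz":0,"fingers":-1},{"dx":0,"dy":0,"dz":0,"rx":0,"ry":0,"rz":0,"fingers":-1},{"dx":0,"dy":0,"dz":0,"rx":0,"ry":0,"rz":0,"fingers":-1}]'

```text
time: 52.45
tool_pos: [0.6389, 0.023, 0.0932]
tcp_rot: [-180.0, 0.0, -176.9]
wrist_force: [-14.4, 0.3, 26.5]
grip_width: 0.0201
grip_force: 123.9
```

Emit:
drive_tool --increments '[{"dx":0,"dy":0,"dz":-0.1,"rx":0,"ry":0,"rz":0,"fingers":-1},{"dx":0,"dy":0,"dz":-0.12,"rx":0,"ry":0,"rz":0,"fingers":-1},{"dx":0,"dy":0,"dz":-0.12,"rx":0,"ry":0,"rz":0,"fingers":-1},{"dx":0,"dy":0,"dz":0,"rx":0,"ry":0,"rz":0,"fingers":-1},{"dx":0,"dy":-0.21,"dz":0,"rx":0,"ry":0,"rz":0,"fingers":-1}]'

```text
time: 52.95
tool_pos: [0.6417, -0.0158, 0.1596]
tcp_rot: [179.9, 0.1, -176.7]
wrist_force: [0.3, -0.2, -4.9]
grip_width: 0.0203
grip_force: 119.3
```

Emit:
drive_tool --increments '[{"dx":0,"dy":-0.21,"dz":0,"rx":0,"ry":0,"rz":0,"fingers":-1},{"dx":0,"dy":0,"dz":0,"rx":0,"ry":0,"rz":0,"fingers":-1},{"dx":0,"dy":0,"dz":0,"rx":0,"ry":0,"rz":0,"fingers":-1},{"dx":0,"dy":0,"dz":0,"rx":0,"ry":0,"rz":0,"fingers":-1},{"dx":0,"dy":0,"dz":0,"rx":0,"ry":0,"rz":0,"fingers":-1}]'

```text
time: 53.45
tool_pos: [0.6434, -0.06, 0.1593]
tcp_rot: [180.0, -0.0, -176.9]
wrist_force: [-0.9, 1.2, -4.4]
grip_width: 0.0199
grip_force: 119.4
```

Emit:
drive_tool --increments '[{"dx":0,"dy":0,"dz":0.06,"rx":0,"ry":0,"rz":0,"fingers":-1},{"dx":0,"dy":0,"dz":0.06,"rx":0,"ry":0,"rz":0,"fingers":-1},{"dx":0,"dy":0,"dz":0.05,"rx":0,"ry":0,"rz":0,"fingers":-1},{"dx":0,"dy":0,"dz":0.02,"rx":0,"ry":0,"rz":0,"fingers":-1},{"dx":0,"dy":0,"dz":0.02,"rx":0,"ry":0,"rz":0,"fingers":-1}]'

```text
time: 53.95
tool_pos: [0.6432, -0.0608, 0.1172]
tcp_rot: [180.0, -0.1, -176.9]
wrist_force: [-3.7, 1.0, 3.1]
grip_width: 0.0201
grip_force: 120.1
```

Emit:
drive_tool --increments '[{"dx":0,"dy":0,"dz":0.02,"rx":0,"ry":0,"rz":0,"fingers":-1},{"dx":0,"dy":0,"dz":0.02,"rx":0,"ry":0,"rz":0,"fingers":-1},{"dx":0,"dy":0,"dz":0.02,"rx":0,"ry":0,"rz":0,"fingers":-1},{"dx":0,"dy":0,"dz":0.02,"rx":0,"ry":0,"rz":0,"fingers":-1},{"dx":0,"dy":0,"dz":0.02,"rx":0,"ry":0,"rz":0,"fingers":-1}]'

```text
time: 54.45
tool_pos: [0.6436, -0.0609, 0.0978]
tcp_rot: [-180.0, 0.0, -176.9]
wrist_force: [-3.2, 1.6, 3.2]
grip_width: 0.0199
grip_force: 120.3
```

Emit:
drive_tool --increments '[{"dx":0,"dy":0,"dz":0.015,"rx":0,"ry":0,"rz":0,"fingers":-1},{"dx":0,"dy":0,"dz":0.01,"rx":0,"ry":0,"rz":0,"fingers":-1},{"dx":0,"dy":0,"dz":0.005,"rx":0,"ry":0,"rz":0,"fingers":-1},{"dx":0,"dy":0,"dz":0,"rx":0,"ry":0,"rz":0,"fingers":-1},{"dx":0,"dy":0,"dz":0,"rx":0,"ry":0,"rz":0,"fingers":-1}]'

```text
time: 54.95
tool_pos: [0.6434, -0.061, 0.0933]
tcp_rot: [-180.0, 0.0, -176.9]
wrist_force: [-14.1, 1.9, 26.1]
grip_width: 0.0203
grip_force: 124.0
```

Emit:
drive_tool --increments '[{"dx":0,"dy":0,"dz":-0.1,"rx":0,"ry":0,"rz":0,"fingers":-1},{"dx":0,"dy":0,"dz":-0.12,"rx":0,"ry":0,"rz":0,"fingers":-1},{"dx":0,"dy":0,"dz":-0.12,"rx":0,"ry":0,"rz":0,"fingers":-1},{"dx":0,"dy":0,"dz":0,"rx":0,"ry":0,"rz":0,"fingers":-1},{"dx":0.097,"dy":0.187,"dz":0,"rx":0,"ry":0,"rz":0,"fingers":-1}]'

```text
time: 55.45
tool_pos: [0.625, -0.0274, 0.1598]
tcp_rot: [-179.9, 0.2, -177.1]
wrist_force: [1.2, 1.7, -4.9]
grip_width: 0.0199
grip_force: 119.4
```

Emit:
drive_tool --increments '[{"dx":0.097,"dy":0.187,"dz":0,"rx":0,"ry":0,"rz":0,"fingers":-1},{"dx":0.097,"dy":0.187,"dz":0,"rx":0,"ry":0,"rz":0,"fingers":-1},{"dx":0.097,"dy":0.187,"dz":0,"rx":0,"ry":0,"rz":0,"fingers":-1},{"dx":0.097,"dy":0.187,"dz":0,"rx":0,"ry":0,"rz":0,"fingers":-1},{"dx":0.097,"dy":0.187,"dz":0,"rx":0,"ry":0,"rz":0,"fingers":-1}]'

```text
time: 55.95
tool_pos: [0.514, 0.158, 0.1587]
tcp_rot: [-180.0, -0.0, -176.9]
wrist_force: [0.5, 1.2, -4.8]
grip_width: 0.0198
grip_force: 119.4
```

Emit:
drive_tool --increments '[{"dx":0.097,"dy":0.187,"dz":0,"rx":0,"ry":0,"rz":0,"fingers":-1},{"dx":0.097,"dy":0.187,"dz":0,"rx":0,"ry":0,"rz":0,"fingers":-1},{"dx":0.097,"dy":0.187,"dz":0,"rx":0,"ry":0,"rz":0,"fingers":-1},{"dx":0,"dy":0,"dz":0,"rx":0,"ry":0,"rz":0.116,"fingers":-1},{"dx":0,"dy":0,"dz":0,"rx":0,"ry":0,"rz":0.117,"fingers":-1}]'

```text
time: 56.45
tool_pos: [0.4501, 0.2669, 0.1587]
tcp_rot: [-180.0, -0.0, 172.6]
wrist_force: [-0.1, -0.1, -4.0]
grip_width: 0.0202
grip_force: 119.1
```

Emit:
drive_tool --increments '[{"dx":0,"dy":0,"dz":0,"rx":0,"ry":0,"rz":0,"fingers":-1},{"dx":0,"dy":0,"dz":0,"rx":0,"ry":0,"rz":0,"fingers":-1},{"dx":0,"dy":0,"dz":0,"rx":0,"ry":0,"rz":0,"fingers":-1},{"dx":0,"dy":0,"dz":0,"rx":0,"ry":0,"rz":0,"fingers":-1},{"dx":0,"dy":0,"dz":0,"rx":0,"ry":0,"rz":0,"fingers":-1}]'

```text
time: 56.95
tool_pos: [0.4512, 0.2656, 0.1598]
tcp_rot: [180.0, -0.0, 172.6]
wrist_force: [-0.1, -0.3, -4.7]
grip_width: 0.0198
grip_force: 119.3
```

Run:
```python
from h import *
st=arm.state();p=st['tool_pos'];print(st['time'],p,st['tcp_rot'],st['wrist_force'])
s=snap('scene','c10');f=s['frame'];hsv=cv2.cvtColor(f,cv2.COLOR_BGR2HSV)
for uv in[(402,212),(441,218),(434,238),(395,230)]: print(ray(s,uv,.004)[:2])
go(.4509,.265,.0185,172.6)
cv2.imwrite('pics/c10c.png',cv2.resize(f[150:290,250:450],(800,560),interpolation=cv2.INTER_CUBIC))
```

```text
56.95 [0.45121001 0.26558323 0.15981731] [ 1.79999103e+02 -3.44772733e-03  1.72610602e+02] [-0.13834805 -0.32736686 -4.69879035]
[0.4646637  0.20450014]
[0.44879264 0.31208349]
[0.53594227 0.30936314]
[0.54486338 0.20547508]
go [ 0.001 -0.003  0.707] rz 0.0
```

View pics/c10c.png

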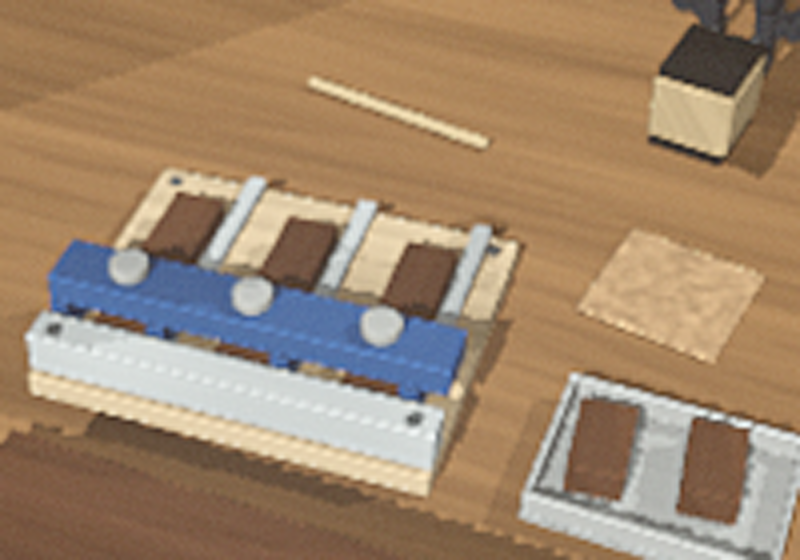

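Emit:
drive_tool --increments '[{"dx":0,"dy":-0.003,"dz":0.2,"rx":0,"ry":0,"rz":0,"fingers":-1},{"dx":0,"dy":0,"dz":0.2,"rx":0,"ry":0,"rz":0,"fingers":-1},{"dx":0,"dy":0,"dz":0.2,"rx":0,"ry":0,"rz":0,"fingers":-1},{"dx":0,"dy":0,"dz":0.08,"rx":0,"ry":0,"rz":0,"fingers":-1},{"dx":0,"dy":0,"dz":0.01,"rx":0,"ry":0,"rz":0,"fingers":-1}]'

```text
time: 57.5
tool_pos: [0.4498, 0.2645, 0.0198]
tcp_rot: [-179.9, -0.2, 172.6]
wrist_force: [-0.8, 0.5, -4.5]
grip_width: 0.0203
grip_force: 119.3
```

Emit:
drive_tool --increments '[{"dx":0,"dy":0,"dz":0.01,"rx":0,"ry":0,"rz":0,"fingers":-1},{"dx":0,"dy":0,"dz":0.01,"rx":0,"ry":0,"rz":0,"fingers":-1},{"dx":0,"dy":0,"dz":0,"rx":0,"ry":0,"rz":0,"fingers":-1},{"dx":0,"dy":0,"dz":0,"rx":0,"ry":0,"rz":0,"fingers":-1},{"dx":0,"dy":0,"dz":0,"rx":0,"ry":0,"rz":0,"fingers":-1}]'

```text
time: 58.0
tool_pos: [0.4514, 0.2654, 0.0185]
tcp_rot: [180.0, 0.0, 172.6]
wrist_force: [0.5, 0.5, -3.8]
grip_width: 0.0201
grip_force: 119.3
```

Emit:
drive_tool --increments '[{"dx":0,"dy":0,"dz":0.005,"rx":0,"ry":0,"rz":0,"fingers":-1},{"dx":0,"dy":0,"dz":0.001,"rx":0,"ry":0,"rz":0,"fingers":-1},{"dx":0,"dy":0,"dz":0,"rx":0,"ry":0,"rz":0,"fingers":-1},{"dx":0,"dy":0,"dz":0,"rx":0,"ry":0,"rz":0,"fingers":1},{"dx":0,"dy":0,"dz":0,"rx":0,"ry":0,"rz":0,"fingers":1}]'

```text
time: 58.5
tool_pos: [0.4514, 0.2654, 0.017]
tcp_rot: [180.0, 0.0, 172.6]
wrist_force: [-0.3, -0.3, 1.0]
grip_width: 0.0483
grip_force: 0.0
```

Emit:
drive_tool --increments '[{"dx":0,"dy":0,"dz":0,"rx":0,"ry":0,"rz":0,"fingers":1},{"dx":0,"dy":0,"dz":0,"rx":0,"ry":0,"rz":0,"fingers":1},{"dx":0,"dy":0,"dz":0,"rx":0,"ry":0,"rz":0,"fingers":1},{"dx":0,"dy":0,"dz":0,"rx":0,"ry":0,"rz":0,"fingers":1},{"dx":0,"dy":0,"dz":-0.1,"rx":0,"ry":0,"rz":0,"fingers":1}]'

```text
time: 59.0
tool_pos: [0.4498, 0.2645, 0.0352]
tcp_rot: [-179.9, -0.2, 172.6]
wrist_force: [0.3, -0.1, 0.2]
grip_width: 0.0855
grip_force: 0.0
```

Emit:
drive_tool --increments '[{"dx":0,"dy":0,"dz":-0.2,"rx":0,"ry":0,"rz":0,"fingers":1},{"dx":0,"dy":0,"dz":-0.2,"rx":0,"ry":0,"rz":0,"fingers":1},{"dx":0,"dy":0,"dz":-0.2,"rx":0,"ry":0,"rz":0,"fingers":1},{"dx":-0.2,"dy":0,"dz":-0.1,"rx":0,"ry":0,"rz":0,"fingers":1},{"dx":-0.2,"dy":0,"dz":-0.1,"rx":0,"ry":0,"rz":0,"fingers":1}]'

```text
time: 59.5
tool_pos: [0.531, 0.2551, 0.1988]
tcp_rot: [180.0, 0.1, 172.7]
wrist_force: [0.8, 1.2, -0.4]
grip_width: 0.0854
grip_force: 0.0
```

Emit:
drive_tool --increments '[{"dx":-0.1,"dy":0,"dz":0,"rx":0,"ry":0,"rz":0,"fingers":1},{"dx":0,"dy":0,"dz":0,"rx":0,"ry":0,"rz":0,"fingers":1},{"dx":0,"dy":0,"dz":0,"rx":0,"ry":0,"rz":0,"fingers":1},{"dx":0,"dy":0,"dz":0,"rx":0,"ry":0,"rz":0,"fingers":1},{"dx":0,"dy":0,"dz":0,"rx":0,"ry":0,"rz":0,"fingers":1}]'

```text
time: 60.0
tool_pos: [0.5491, 0.2524, 0.1964]
tcp_rot: [-180.0, -0.1, 172.6]
wrist_force: [-0.6, 0.1, 0.7]
grip_width: 0.0853
grip_force: 0.0
```

Run:
```python
from h import *
st=arm.state();print(st['time'],st['tool_pos'],st['wrist_force'])
s=snap('wrist','w11');f=s['frame'];m=cv2.inRange(f,(0,0,0),(75,75,75));m[230:]=0
rects(s,m,.064,500,'top');wal(s,.042)
```

```text
60.0 [0.54914701 0.25244209 0.19640004] [-0.63331112  0.07616108  0.73515709]
top 3499 (298, 101, 57, 67) [501.2 258.9  53.8  45.9  -8.8]
wal 1412 (319, 260, 40, 52) [657.5 252.9  56.3  32.7   4.9]
wal 1486 (380, 245, 39, 54) [649.8 316.   56.1  33.    5.6]
wal 1828 (0, 237, 51, 71) [602.1 -65.   77.9  35.5   3. ]
wal 2111 (74, 222, 55, 75) [598.4  19.7  80.6  36.4   2.8]
wal 2209 (157, 207, 51, 73) [591.  104.9  75.7  36.4   2.6]
```

View pics/w11.png

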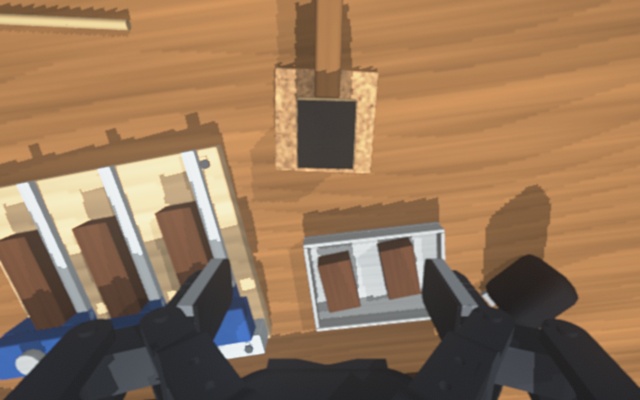

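The picture shows the mallet standing on its pad (head at pixel 327,134). The offcuts are in the tray at (339,280) and (399,268), and the slats are in their lanes.

```bash
python3 -c "
from cell import arm
print(arm.sign_off())"
```

```text
the job is handed in; nothing more can be done
None
```

I handed the job in at about 60 s: both offcuts are in the tray, all three slats are home in lanes 1–3, all three pins were driven down to their stops with the mallet, and the mallet is back on its pad; no verdict was returned.

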